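# Set the hold-down stop screw of the ball vise with the setting block

### The job

Take the screwdriver from its stand and turn the slotted stop screw down until its foot just drags on the setting block that lies beneath it, then put the driver back in its hole in the stand. Prove the setting: pull the block by its post straight along the fence, feeling it drag, out from under the screw, and leave it lying flat on the fixture plate, clear of the screw. Turn the screw with the driver only, never jam it hard down on the block, and leave the other things on the bench where they are.

Things in the scene. Friction and masses are not known exactly. Their poses are not given: they have to be found in the camera images.
- vise: grey ball vise, a 112 mm ball in a 136 mm black ring; fixed, its place and heading vary. Origin: bench level under the ball; z up. Its head leans 28 degrees towards the robot (vise -x) and holds the fixture plate in two steel jaws
- fixture: aluminium plate on the vise, leaning with it. Origin: on the plate's upper face, under the stop screw. z: square out of the plate, along the screw's axis; y: level, along the fence; x: up the slope. Plate x -48 to 52, y -44 to 92 mm. Steel fence 10 mm high, inner face x = -13.5 mm. Dark pillar x 23 to 49, y -17 to 17, 53 mm high, carries a 26 mm wide arm (z 34 to 48) with the screw's boss
- stop_screw: steel screw in the boss: round head 22 mm across, 9 mm high, slotted; flat 20 mm foot below, cushioned by stiff springs. Origin: centre of the head's top; z out of the head, x along the slot. Slot open-ended, 4.2 mm wide, 5.2 mm deep, edges chamfered 1.4 mm. Clockwise from above drives it down, 3 mm a turn; it needs 0.4 to 1.1 turns. It turns with 0.012 N m and stays where left
- boss (a point): centre of the top of the arm's boss, z = 49 mm in the fixture, axes as the fixture's; the boss is 30 mm across, z 33 to 49 (brass bush to 53). Feel: once the screw's foot bears on the block, the turning torque rises by about 4 to 5 mN m per newton of foot force, and that force by about 8 N per radian turned. Pressing the driver down on the screw adds to the foot force while it lasts
- setting_block: loose ground steel block 26 (x) by 84 (y) by 16 mm (z), 0.3 kg, flat on the plate against the fence, under the screw's foot; axes parallel to the fixture's. Origin: underside, mid-width, 22 mm from its -y end, at first within 4 mm of the screw's axis. 32 mm of pull to +y bring it clear of the foot
- post (a point): centre of the top of the round dark steel finger post, 12 mm across and 30 mm tall, that stands on the block's upper face at y = 50 mm (its top 46 mm above the plate). Pull the block by it, hooked from its screw side or held; the drag is about 0.6 of the foot force on each face. Lifting, tipping or pressing the post changes the force under the screw
- driver: flat-blade screwdriver, 128 mm long, 0.07 kg, standing blade down in its stand. Origin: middle of the blade's end; z to the handle, x along the blade's width. Blade 10 mm wide, 2.6 mm thick, 10 mm long; round 10 mm shank to z = 50; black handle z 50 to 128, round, 22 mm across from z = 64 to 120. Its shoulder (z = 50, 15 mm across) rests on the stand
- stand_hole (a point): centre of the mouth of the driver's hole, in the top of the fixed wooden stand, 52 mm above the bench. Hole 13 mm across, through, 2 mm chamfer. Stand 150 x 56 mm; x along it, z up: 30 mm of wood on the -x side of the hole, 120 mm on the +x side, where three mushroom-handled gravers stand fixed (from x = 60 mm on, 37 mm above the wood)
- bench_block: bystander, not to be moved: steel bench block 55 x 55 x 28 mm; origin at the middle of its underside
- cork_dop: bystander, not to be moved: round wooden dop with a cork top, 34 mm across, 40 mm high; origin at the middle of its underside
- oilstone: bystander, not to be moved: grey oilstone in a wooden tray, 175 x 62 x 26 mm; origin at the middle of its underside
- oil_bottle: bystander, not to be moved: small glass bottle with a black cap, 48 mm across, 72 mm high; origin at the middle of its underside
- spare_graver: bystander, not to be moved: graver lying on the bench, 28 mm wooden handle, 108 mm long; origin at the middle of its underside
- brass_blank: bystander, not to be moved: brass disc, 42 mm across, 5 mm thick; origin at the middle of its underside
- loupe: bystander, not to be moved: black eye loupe, 38 mm across, 30 mm high; origin at the middle of its underside
Mind the look-alikes: they are no part of the job. What is shaped like the setting_block but orange or pink is not meant.

How it is judged:
By the outcome, as a careful person would: the job done as asked, in the order asked, and still so for the second after the job is handed in, with the robot touching nothing.
It also fails if it takes over 72 s, if anything falls off the work surface, if the arm or the gripper's body presses on something with over 40 N, if the wrist force passes 120 N, or if a joint passes its speed limit or range.

### The arm

A 7-joint arm with a two-finger parallel gripper is mounted at the origin on the work surface. World frame = base frame: x ahead of the robot, y to its left, z up, the work surface at z = 0. Lengths are in m, angles in rad, forces in N, time in s.
With the tool pointing down it reaches from about 0.4 to 0.85 m from the base axis. Payload 10.4 kg.
Tool frame: the origin (TCP) lies between the finger pads; the fingertips stand tips_ahead ahead of it and the grasp point (between the pads) lies 11 mm behind it (tips_ahead is the distance from the TCP to the fingertips, in m); z points along the fingers, x is the direction in which the jaws open and shut, and the axes are right-handed (so a half turn about z gives the same grasp; the last joint's range is limited). The gripper opens to 87 mm and grips with 3 to 60 N. Pads are 19 mm wide; open, the fingers measure 117 mm over their backs; the gripper's body (75 mm by 190 mm) begins 51 mm behind the grasp point.
Start: joints at [-1.249, 0.332, -0.065, 1.46, 0.022, 1.35, -0.088], TCP at [0.211, 0.588, 0.206] pointing down, gripper open.
Joint ranges: [-2.6, 2.6], [-0.5, 2.12], [-1.47, 1.34], [0.16, 2.42], [-1.27, 4.41], [0.06, 2.06], [-2.6, 2.6]. Speed limits (rad/s): [2.22, 2.22, 2.79, 2.79, 3.14, 3.14, 3.14].

### API

Orientations are given as a unit quaternion [x, y, z, w].
In Python, from bench import read_state, camera, close_job, tips_ahead gives the robot as it stands.
- The arm moves only by the tool arm_command, never from a script. Its argument "commands" is a list that holds one entry, the list of rows, each a list of 7 numbers: the turn, a rotation vector about the tool's x, y, z in rad, then the shift along the tool's x, y, z in m, then the opening in per cent of the stroke, from 0 (shut) to 100 (fully open). In form: [[[rx, ry, rz, x, y, z, claw], ...]]. A call has 1 to 20 rows; each row shifts and turns the commanded pose from where the row before left it, along the tool's axes as they then stand; what a row does not reach is not made up. A row lasts 1/8 s, in which the tool goes at most 62.5 mm and 10.7 degrees, less where a joint would pass 70% of its speed; a pose out of reach is approached as far as the arm can. A call with a gripper value outside its range is refused whole. The fingers move at their own pace and stop on an object; "newtons" is the grip in N (left out, the last holds). Time passes only in rows, so rows that do not move let the fingers close. It gives the time, the measured TCP pose, the force and the opening at its end, in the units of the state.
- read_state(): the state, without advancing time (a new reading comes with each control period).
- camera(name): name is "scene" or "top" or "wrist"; returns a dict with "frame" (420x560x3 uint8, red, green, blue), "vfov" (degrees; the focal length in pixels is half the picture's height over the tangent of half this angle, whatever the lens; pixels are square), "cx", "cy" (the principal point, pixels), "R" (3x3) and "t" (3): a world point X has camera coordinates R X + t. Camera axes: x right, y down, z forward; pixel columns grow to the right and rows downward; lengths in m; the calibration is good to about 2 mm. A picture is of the moment at which its call begins. There is no depth.
- close_job(): hands the job in, once; it reports no verdict.
The state is a dict: "time": time; "joint_positions": joint angles; "joint_vel": joint speeds; "joint_torque": joint torques, N m; "ee_pos": TCP position; "eef_rot": TCP orientation; "ft_force": force on the tool from outside, world axes, zero at the start; "torque": the same for the moment, N m; "width": finger opening in m.
Only numpy, scipy, OpenCV 4.12 (cv2) and the standard library are available. Lean on these libraries where they do the work, as an engineer would, in place of code of your own. Each camera call takes 0.05 s, during which the arm holds its last target.

## Working session

There is one attempt and no reset: what is moved stays moved. The work goes in short steps, Python scripts to look and compute and a tool call to move; the robot and the scene stay as the last step left them, time stands still between calls to the robot, and variables do not carry over. Pictures are saved under pics/ and viewed, and the job is handed in when it is done.

Besides the shell and the picture viewer there is one more tool, called as name([rows], argument=value, ...), one row to a line, values as JSON. arm_command: Moves the arm, as the interface text tells. Its arguments: {"type":"object","properties":{"commands":{"type":"array"},"newtons":{"type":"number"}},"required":["commands"]}

```bash
ls; mkdir -p pics; python3 - <<'E'
from bench import *
import cv2
s=read_state()
print({k:(v if not hasattr(v,'tolist') else v.tolist()) for k,v in s.items()}, tips_ahead)
for n in ["scene","top","wrist"]:
    c=camera(n); cv2.imwrite(f"pics/{n}0.png",c["frame"][:,:,::-1]); print(n,c["vfov"],c["cx"],c["cy"],c["R"],c["t"])
E
```

```text
pics
{'time': 0.0, 'joint_positions': [-1.248609101657393, 0.3328484027972524, -0.06469021693319396, 1.460929140715179, 0.02160194430411289, 1.3498991538182885, -0.08849326711858813], 'joint_vel': [-8.840492469899324e-05, -0.0005904336538814401, 0.0013334636588603695, 0.0006749964312363041, 0.0007998338572246798, -0.0003167967001209151, 0.0008179145969946859], 'joint_torque': [0.0014991405987530015, -62.32454538345337, 0.025777233531698585, -38.99033546447754, -0.061203218065202236, 0.0396142085082829, 0.00015789953067724127], 'ee_pos': [0.21112370318045304, 0.5878320561952587, 0.2052744015323901], 'eef_rot': [0.8179175513055144, 0.575335030430566, -0.0005470887909454366, 0.0004274572562104799], 'ft_force': [0.17300741296158134, 0.21438978666078143, 0.06827537416300505], 'torque': [-0.013489134275468224, 0.01673131714037666, 0.02246257373829138], 'width': 0.08696942367077129} 0.008
scene 48.06185659753943 278.1522685120485 212.64498800200147 [[-0.33645133  0.94152218 -0.01834355]
 [ 0.61103455  0.20344748 -0.76501366]
 [-0.71654538 -0.2685984  -0.64375276]] [ 0.14954075 -0.27626859  1.72678395]
top 46.19282500320962 278.6125051901204 211.33498085046642 [[-0.00828511 -0.99991961  0.00959891]
 [-0.99218556  0.00702517 -0.12457311]
 [ 0.12449566 -0.010556   -0.992164  ]] [0.04634468 0.60129159 1.06185443]
wrist 58.83482039166707 278.14828520324653 206.8120784935705 [[ 3.38350233e-01  9.41020080e-01 -5.73186854e-04]
 [ 8.97615018e-01 -3.22560666e-01  3.00402890e-01]
 [ 2.82500265e-01 -1.02155889e-01 -9.53812232e-01]] [-0.62403026 -0.0369531   0.39152572]
```

View pics/scene0.png

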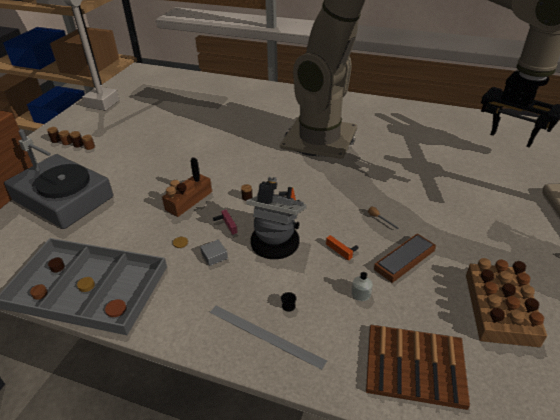

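View pics/top0.png

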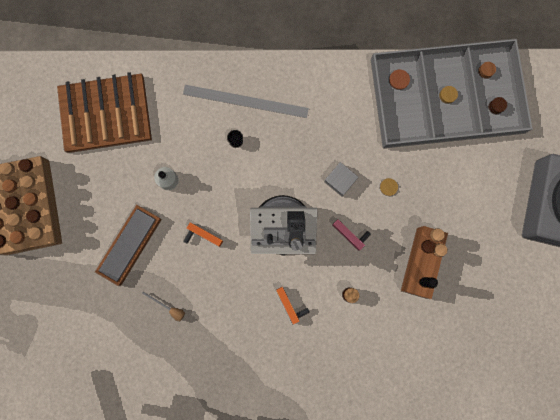

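View pics/wrist0.png

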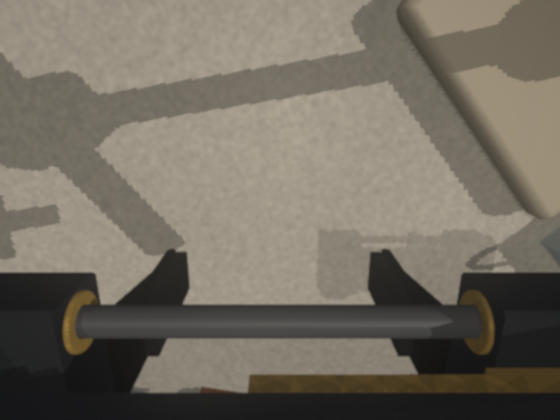

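The scene view shows the vise at about (278,225), the driver upright in its stand at about (195,170) and orange and pink look-alikes. The top view shows the vise at (283,230) and the stand at (425,262). I'll enlarge these.

```bash
python3 - <<'E'
import cv2,numpy as np
t=cv2.imread("pics/top0.png"); s=cv2.imread("pics/scene0.png")
a=cv2.resize(t[190:265,235:335],None,fx=8,fy=8,interpolation=cv2.INTER_CUBIC)
cv2.imwrite("pics/ctop_v.png",a)
b=cv2.resize(s[165:265,235:325],None,fx=6,fy=6,interpolation=cv2.INTER_CUBIC); cv2.imwrite("pics/cs_v.png",b)
c=cv2.resize(t[215:310,390:460],None,fx=6,fy=6,interpolation=cv2.INTER_CUBIC)
d=cv2.resize(s[150:220,155:220],None,fx=6,fy=6,interpolation=cv2.INTER_CUBIC)
h=max(c.shape[0],d.shape[0]); p=np.zeros((h,c.shape[1]+d.shape[1],3),np.uint8);p[:c.shape[0],:c.shape[1]]=c;p[:d.shape[0],c.shape[1]:]=d
cv2.imwrite("pics/c_st.png",p)
E
```

```text
(no output)
```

View pics/ctop_v.png

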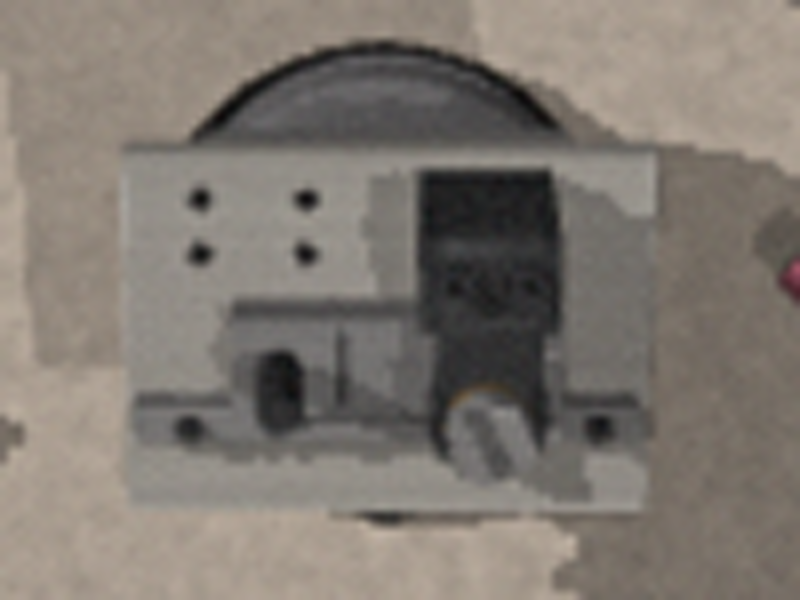

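View pics/cs_v.png

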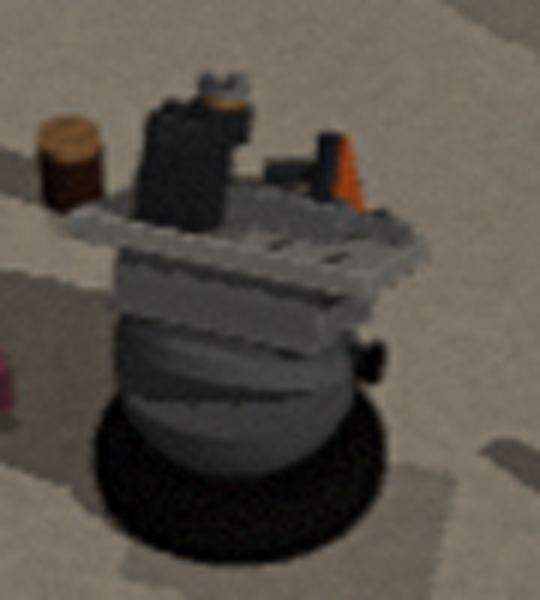

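View pics/c_st.png

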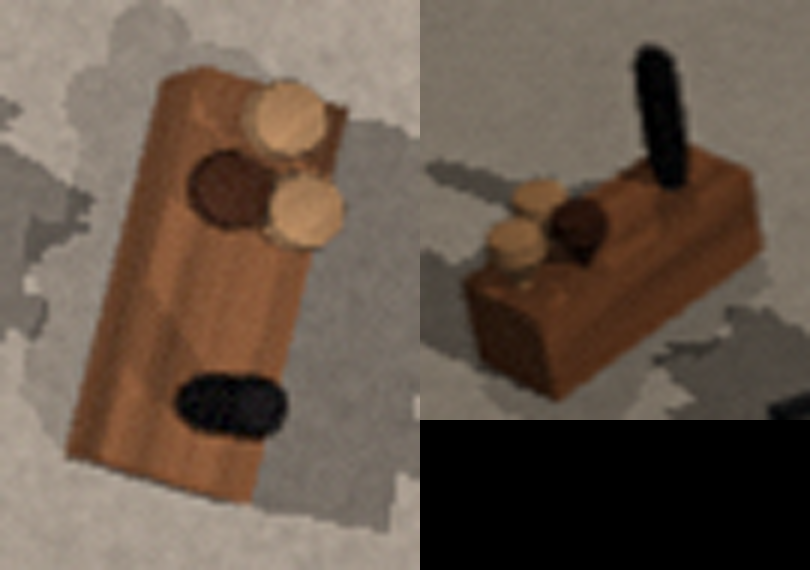

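```bash
cat > h.py <<'E'
import numpy as np,cv2,time,json
from bench import *
from scipy.spatial.transform import Rotation as Ro
def cam(n,save=None):
    c=camera(n); c["f"]=c["frame"].shape[0]/2/np.tan(np.radians(c["vfov"])/2); c["R"]=np.array(c["R"]);c["t"]=np.array(c["t"])
    if save: cv2.imwrite("pics/"+save,c["frame"][:,:,::-1])
    return c
def C(c): return -c["R"].T@c["t"]
def ray(c,u,v):
    d=c["R"].T@np.array([(u-c["cx"])/c["f"],(v-c["cy"])/c["f"],1.]); return C(c),d/np.linalg.norm(d)
def onz(c,u,v,z):
    o,d=ray(c,u,v); return o+d*(z-o[2])/d[2]
def proj(c,X):
    p=np.atleast_2d(X)@c["R"].T+c["t"]; return np.c_[p[:,0]/p[:,2]*c["f"]+c["cx"],p[:,1]/p[:,2]*c["f"]+c["cy"]]
def tri(rs):
    A=np.zeros((3,3));b=np.zeros(3)
    for o,d in rs:
        P=np.eye(3)-np.outer(d,d);A+=P;b+=P@o
    X=np.linalg.solve(A,b); return X,[np.linalg.norm((np.eye(3)-np.outer(d,d))@(X-o)) for o,d in rs]
def st():
    s=read_state(); R=Ro.from_quat(s["eef_rot"]).as_matrix(); return s,np.array(s["ee_pos"]),R
def rel(Rt,pt):
    """tool-frame rotvec and shift from present pose to target"""
    s,p,R=st(); return Ro.from_matrix(R.T@Rt).as_rotvec(), R.T@(np.array(pt)-p)
def crop(c,u0,v0,u1,v1,k,name):
    a=cv2.resize(c["frame"][v0:v1,u0:u1,::-1],None,fx=k,fy=k,interpolation=cv2.INTER_CUBIC); cv2.imwrite("pics/"+name,a)
E
python3 - <<'E'
from h import *
for n in ["top","scene","wrist"]:
    c=cam(n); print(n,C(c),c["f"])
    if n=="wrist":
        s,p,R=st(); print("in tool:",R.T@(C(c)-p), "fwd",R.T@c["R"][2],"x",R.T@c["R"][0]); continue
    I=c["frame"].astype(int); m=(I.max(2)<35).astype(np.uint8)
    box={"top":(415,272,445,296),"scene":(186,150,205,186)}[n]
    z=np.zeros_like(m); z[box[1]:box[3],box[0]:box[2]]=m[box[1]:box[3],box[0]:box[2]]
    k,l,stt,ce=cv2.connectedComponentsWithStats(z); i=1+np.argmax(stt[1:,4]); print(stt[i],ce[i], onz(c,*ce[i],.091))
    if n=="top":
        hsv=cv2.cvtColor(c["frame"],cv2.COLOR_RGB2HSV); w=((hsv[...,0]<14)&(hsv[...,1]>110)).astype(np.uint8); w[:, :395]=0;w[:, 460:]=0;w[:215]=0;w[305:]=0
        ctr,_=cv2.findContours(w,0,2); ct=max(ctr,key=cv2.contourArea); r=cv2.minAreaRect(ct); print(r); print([onz(c,*q,.052).round(4) for q in cv2.boxPoints(r)])
        # plate coarse
        for q in [(250.5,208.5),(317,209),(316,254),(251,253.5)]: print(q,onz(c,*q,.13).round(3))
E
```

```text
top [0.46478054 0.05332572 1.12799365] 492.4235444257354
[419 278  19  10 144] [428.35416667 282.09027778] [ 0.44358153 -0.26958222  0.091     ]
((424.1764831542969, 261.29412841796875), (31.529630661010742, 68.88011932373047), 14.03624439239502)
[array([ 0.4245, -0.2205,  0.052 ]), array([ 0.5694, -0.263 ,  0.052 ]), array([ 0.552 , -0.3297,  0.052 ]), array([ 0.4076, -0.2861,  0.052 ])]
(250.5, 208.5) [0.596 0.1   0.13 ]
(317, 209) [ 0.594 -0.036  0.13 ]
(316, 254) [ 0.503 -0.032  0.13 ]
(251, 253.5) [0.505 0.099 0.13 ]
scene [1.4564419  0.37922163 0.90301579] 470.9833384191938
[191 158   8  24 137] [194.71532847 169.10218978] [ 0.4396965  -0.26808348  0.091     ]
wrist [0.13372624 0.61537775 0.38454557] 372.425309107257
in tool: [-0.0005939  -0.08215183 -0.17872423] fwd [3.28576115e-04 3.00336061e-01 9.53833394e-01] x [ 9.99999814e-01  3.90735168e-04 -4.67511326e-04]
```

```bash
cat >> h.py <<'E'
def Rdown(yaw): # tool down, tool x at world yaw (rad)
    x=np.array([np.cos(yaw),np.sin(yaw),0]);z=np.array([0,0,-1.]);return np.c_[x,np.cross(z,x),z]
def plan(p1,R1,n,claw,p0=None,R0=None):
    s,p,R=st()
    if p0 is None:p0=p
    if R0 is None:R0=R
    w=Ro.from_matrix(R0.T@R1).as_rotvec()/n; out=[]
    for i in range(n):
        Rc=R0@Ro.from_rotvec(w*i).as_matrix(); d=Rc.T@(np.array(p1)-p0)/n
        out.append([round(float(v),4) for v in list(w)+list(d)]+[claw])
    print(json.dumps(out)); print("per-row",np.linalg.norm(np.array(p1)-p0)/n*1e3,"mm",np.degrees(np.linalg.norm(w)),"deg")
E
python3 - <<'E'
from h import *
plan([.53,.045,.30],Rdown(0.0),13,60)
E
```

```text
[[0.0, 0.0, 0.0943, -0.031, 0.0372, -0.0072, 60], [0.0, 0.0, 0.0943, -0.0274, 0.04, -0.0072, 60], [0.0, 0.0, 0.0943, -0.0235, 0.0424, -0.0072, 60], [0.0, 0.0, 0.0943, -0.0194, 0.0444, -0.0072, 60], [0.0, 0.0, 0.0943, -0.0151, 0.046, -0.0072, 60], [0.0, 0.0, 0.0943, -0.0107, 0.0472, -0.0072, 60], [0.0, 0.0, 0.0943, -0.0063, 0.048, -0.0072, 60], [0.0, 0.0, 0.0943, -0.0017, 0.0484, -0.0072, 60], [0.0, 0.0, 0.0943, 0.0029, 0.0484, -0.0072, 60], [0.0, 0.0, 0.0943, 0.0074, 0.0479, -0.0072, 60], [0.0, 0.0, 0.0943, 0.0119, 0.047, -0.0072, 60], [0.0, 0.0, 0.0943, 0.0163, 0.0456, -0.0072, 60], [0.0, 0.0, 0.0943, 0.0205, 0.0439, -0.0072, 60]]
per-row 48.98062859154004 mm 5.403499647670166 deg
```

arm_command([
  [[0, 0, 0.094, -0.031, 0.037, -0.007, 60], [0, 0, 0.094, -0.027, 0.04, -0.007, 60], [0, 0, 0.094, -0.0235, 0.042, -0.007, 60], [0, 0, 0.094, -0.019, 0.044, -0.007, 60], [0, 0, 0.094, -0.015, 0.046, -0.007, 60], [0, 0, 0.094, -0.011, 0.047, -0.007, 60], [0, 0, 0.094, -0.006, 0.048, -0.007, 60], [0, 0, 0.094, -0.002, 0.048, -0.007, 60], [0, 0, 0.094, 0.003, 0.048, -0.007, 60], [0, 0, 0.094, 0.0075, 0.048, -0.007, 60], [0, 0, 0.094, 0.012, 0.047, -0.007, 60], [0, 0, 0.094, 0.016, 0.0455, -0.007, 60], [0, 0, 0.094, 0.0205, 0.044, -0.007, 60], [0, 0, 0, 0, 0, 0, 60]],
], newtons=30)

```text
time: 2.05
ee_pos: [0.5313, 0.0435, 0.2976]
eef_rot: [1.0, -0.002, 0.001, 0.001]
ft_force: [0.6, 0.9, 0.4]
width: 0.0522
```

```bash
python3 - <<'E'
from h import *
s,p,R=st(); print(s["time"],p,R[:,0],np.round(s["joint_positions"],3),s["torque"])
c=cam("wrist","w1.png")
E
```

```text
2.05 [0.53133618 0.04350985 0.29756828] [ 0.99999261 -0.00361945  0.00129355] [-0.639  0.084  0.509  1.579 -0.04   1.487 -0.132] [-0.09364069  0.10568724  0.01598235]
```

View pics/w1.png

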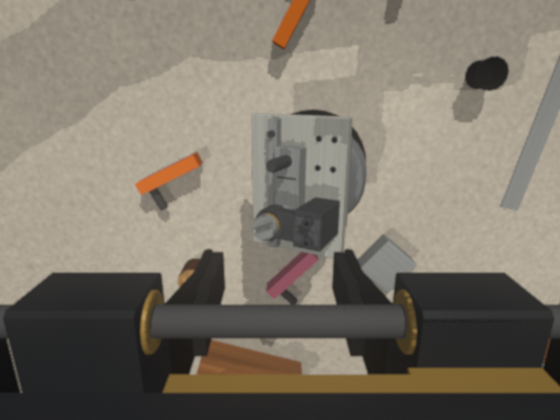

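The wrist view shows the plate at about (250..351, 114..257), the screw head at (266,225) with its slot, the post at (279,163), and a line marked on the grey block at (287,178). I'll enlarge it for the slot and corner points.

```bash
python3 - <<'E'
import cv2
a=cv2.imread("pics/w1.png"); 
cv2.imwrite("pics/w1c.png",cv2.resize(a[100:260,235:365],None,fx=5,fy=5,interpolation=cv2.INTER_CUBIC)[:800])
cv2.imwrite("pics/w1s.png",cv2.resize(a[200:260,240:300],None,fx=10,fy=10,interpolation=cv2.INTER_CUBIC))
E
python3 -c "
import cv2;a=cv2.imread('pics/w1c.png');print(a.shape);cv2.imwrite('pics/w1c.png',cv2.resize(a,None,fx=.75,fy=.75))"
```

```text
(800, 650, 3)
```

View pics/w1c.png

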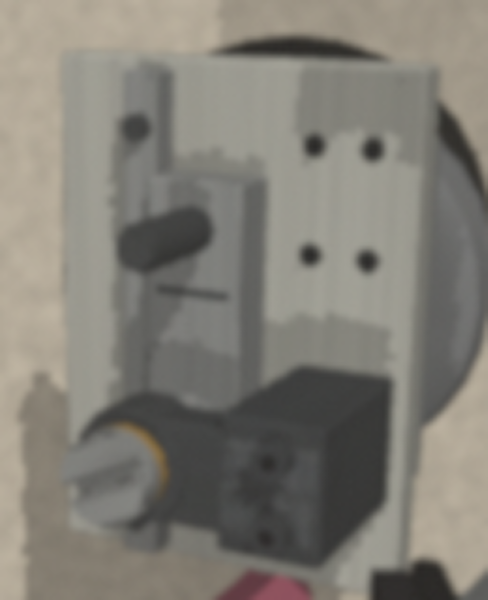

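View pics/w1s.png

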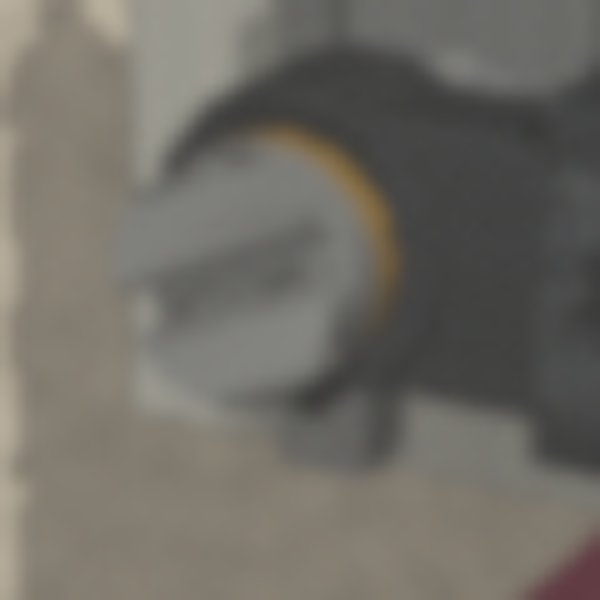

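```bash
cat > fit.py <<'E'
from h import *
from scipy.optimize import least_squares
P=np.array([[-48,92,0],[52,92,0],[-48,-44,0],[52,-44,0]])/1e3
def fixR(h):
    t=np.radians(28); Rz=Ro.from_euler('z',h).as_matrix()
    x=np.array([np.cos(t),0,np.sin(t)]);y=np.array([0,1.,0]);z=np.cross(x,y)
    return Rz@np.c_[x,y,z]
def fit(obs):
    def res(q):
        X=P@fixR(q[3]).T+q[:3]; r=[]
        for c,uv,w in obs: r.append(((proj(c,X)-uv)*w).ravel())
        return np.concatenate(r)
    return least_squares(res,[.54,.02,.14,0])
E
python3 - <<'E'
from fit import *
w=cam("wrist");t=cam("top")
ow=(w,np.array([[251.5,113.9],[351.8,118.1],[254.2,240.8],[341.7,259]]),1)
ot=(t,np.array([[251.25,252.9],[250.6,208.5],[315.4,254],[316.9,208.75]]),1)
for o in ([ow],[ot],[ow,ot]):
    r=fit(o); print(r.x.round(4),np.degrees(r.x[3]).round(2),r.fun.round(1))
q=r.x;Rf=fixR(q[3]); 
for nm,X in (("head62",[0,0,.062]),("head66",[0,0,.066]),("post",[0,.05,.046])):
    X=q[:3]+Rf@np.array(X); print(nm,X.round(4),"wrist",proj(w,X).round(1),"top",proj(t,X).round(1))
E
```

```text
[ 0.5478  0.0135  0.119  -0.0058] -0.33 [ 1.2 -0.3 -1.2 -0.6  0.2  0.  -0.   0.9]
[ 0.5484  0.0086  0.1081 -0.0152] -0.87 [-0.3  0.1 -0.1  0.1 -0.  -0.6  0.3  0.4]
[ 0.548   0.012   0.1158 -0.0076] -0.43 [ 1.8  0.9 -1.5  1.   0.5  0.1 -0.5  0.9 -1.9  0.5 -2.1  0.2 -1.2 -0.6
 -1.2 -0. ]
head62 [0.5189 0.0122 0.1705] wrist [[264.1 228.6]] top [[294.8 244.9]]
head66 [0.517  0.0123 0.174 ] wrist [[261.8 230. ]] top [[294.9 245.8]]
post [0.5268 0.0622 0.1564] wrist [[273.1 169.2]] top [[269.1 241.5]]
```

```bash
python3 - <<'E'
from h import *
plan([.4415,-.269,.20],Rdown(-0.284),8,60)
E
```

```text
[[-0.0, 0.0001, 0.0362, -0.0112, 0.0396, 0.0121, 60], [-0.0, 0.0001, 0.0362, -0.0098, 0.04, 0.0121, 60], [-0.0, 0.0001, 0.0362, -0.0084, 0.0403, 0.0121, 60], [-0.0, 0.0001, 0.0362, -0.0069, 0.0406, 0.0121, 60], [-0.0, 0.0001, 0.0362, -0.0054, 0.0408, 0.0121, 60], [-0.0, 0.0001, 0.0362, -0.0039, 0.041, 0.0121, 60], [-0.0, 0.0001, 0.0362, -0.0024, 0.0411, 0.0121, 60], [-0.0, 0.0001, 0.0362, -0.001, 0.0412, 0.0121, 60]]
per-row 42.941910790582554 mm 2.07399081228605 deg
```

arm_command([
  [[0, 0, 0.036, -0.011, 0.0396, 0.012, 60], [0, 0, 0.036, -0.01, 0.04, 0.012, 60], [0, 0, 0.036, -0.0085, 0.04, 0.012, 60], [0, 0, 0.036, -0.007, 0.0405, 0.012, 60], [0, 0, 0.036, -0.0055, 0.041, 0.012, 60], [0, 0, 0.036, -0.004, 0.041, 0.012, 60], [0, 0, 0.036, -0.0025, 0.041, 0.012, 60], [0, 0, 0.036, -0.001, 0.041, 0.012, 60], [0, 0, 0, 0, 0, 0, 60], [0, 0, 0, 0, 0, 0, 60]],
])

```text
time: 3.45
ee_pos: [0.4419, -0.2674, 0.201]
eef_rot: [0.99, -0.14, -0.0, -0.0]
ft_force: [-0.1, 0.4, 0.0]
width: 0.0522
```

```bash
python3 - <<'E'
from h import *
s,p,R=st(); print(s["time"],p,R[:,0],R[:,2],np.round(s["joint_positions"],3),s["torque"])
c=cam("wrist","w2.png")
E
```

```text
3.45 [ 0.44193171 -0.26742792  0.20099065] [ 9.60672660e-01 -2.77683321e-01 -1.19433932e-04] [ 1.12660246e-04  8.19867423e-04 -9.99999658e-01] [-0.298  0.098  0.813  1.787 -0.075  1.288  0.252] [-0.05567375  0.04156871 -0.00751413]
```

View pics/w2.png

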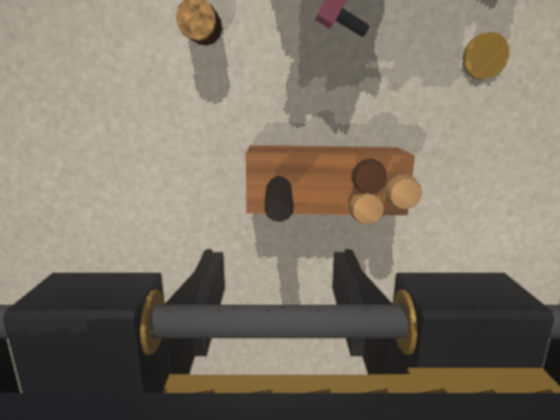

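The driver's handle (black) stands at (279,200) with its upper end at row ~205, and the gravers are to the right at (370–405,175–208). I'll measure the handle.

```bash
python3 - <<'E'
from h import *
c=cam("wrist"); s,p,R=st()
I=c["frame"].astype(int); m=((I.max(2)<48)).astype(np.uint8); z=np.zeros_like(m); z[165:228,255:305]=m[165:228,255:305]
k,l,S,ce=cv2.connectedComponentsWithStats(z); i=1+np.argmax(S[1:,4]); print(S[i],ce[i])
for v in range(S[i][1],S[i][1]+S[i][3],3):
    u=np.where(l[v]==i)[0]; print(v,u.min(),u.max())
# circle fit at lower end: width -> centre
X=onz(c,ce[i][0],ce[i][1],.085); print(X)
for x,y in((.442,-.268),(.4415,-.270)): print(proj(c,[[x,y,.13],[x,y,.122],[x,y,.066],[x,y,.052]]).round(1))
# stand corners top face
print([onz(c,*q,.052).round(4) for q in ((247,146),(397,148),(407,213),(247,213))])
E
```

```text
[287 198   5  11  22] [289.5        203.04545455]
198 289 289
201 289 290
204 289 290
207 290 290
[ 0.44995746 -0.27674843  0.085     ]
[[277.2 213.1]
 [277.2 209.6]
 [277.4 189.9]
 [277.4 186. ]]
[[277.3 215.8]
 [277.3 212.3]
 [277.5 192.2]
 [277.5 188.2]]
[array([ 0.4264, -0.2259,  0.052 ]), array([ 0.5526, -0.2641,  0.052 ]), array([ 0.5504, -0.3262,  0.052 ]), array([ 0.4077, -0.285 ,  0.052 ])]
```

```bash
python3 - <<'E'
from h import *
c=cam("wrist"); crop(c,245,140,315,235,8,"w2c.png")
I=c["frame"].astype(int); print([I[v,279].tolist() for v in (170,175,180,185,200,210,218,222,226)]); 
m=((I[...,0]<60)&(I[...,0]-I[...,2]<18)).astype(np.uint8); z=np.zeros_like(m); z[170:232,255:305]=m[170:232,255:305]
k,l,S,ce=cv2.connectedComponentsWithStats(z); i=1+np.argmax(S[1:,4]); print(S[i],ce[i])
for v in range(S[i][1],S[i][1]+S[i][3],3):
    u=np.where(l[v]==i)[0]; print(v,u.min(),u.max())
E
```

```text
[[112, 78, 52], [104, 73, 50], [50, 44, 39], [50, 44, 39], [52, 46, 42], [53, 48, 44], [53, 48, 45], [112, 105, 95], [128, 121, 109]]
[265 178  27  43 921] [278.04343105 199.34527687]
178 275 282
181 271 285
184 269 288
187 267 288
190 267 289
193 266 289
196 266 289
199 266 290
202 266 291
205 266 291
208 265 291
211 266 290
214 267 289
217 270 287
220 279 279
```

View pics/w2c.png

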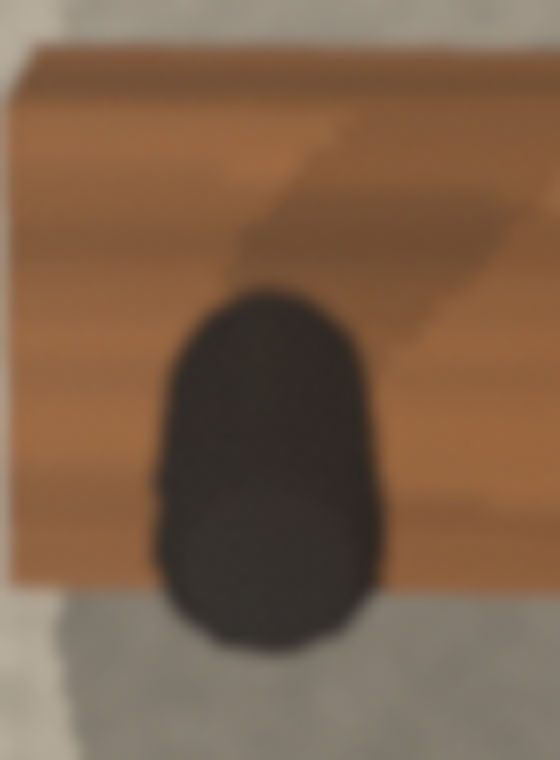

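arm_command([
  [[0, 0, 0, 0.001, 0, 0.035, 60], [0, 0, 0, 0, 0, 0.04, 60], [0, 0, 0, 0, 0, 0.03, 60], [0, 0, 0, 0, 0, 0.01, 60], [0, 0, 0, 0, 0, 0, 60], [0, 0, 0, 0, 0, 0, 10], [0, 0, 0, 0, 0, 0, 10], [0, 0, 0, 0, 0, 0, 10], [0, 0, 0, 0, 0, 0, 10]],
], newtons=40)

```text
time: 4.72
ee_pos: [0.4423, -0.2694, 0.0862]
eef_rot: [0.99, -0.142, 0.0, -0.0]
ft_force: [0.3, 0.8, 1.3]
width: 0.0211
```

```bash
python3 - <<'E'
from h import *
s,p,R=st(); print(s["time"],p,s["ft_force"],s["torque"],s["width"])
E
```

```text
4.725 [ 0.442284   -0.26939723  0.08623069] [0.32285605 0.81975647 1.33290847] [-0.14545683  0.04701832 -0.02265965] 0.021070738018955763
```

arm_command([
  [[0, 0, 0, 0, 0, -0.02, 10], [0, 0, 0, 0, 0, -0.04, 10], [0, 0, 0, 0, 0, -0.05, 10], [0, 0, 0, 0, 0, -0.04, 10], [0, 0, 0, 0, 0, -0.02, 10], [0, 0, 0, 0, 0, 0, 10]],
])

```text
time: 5.48
ee_pos: [0.4427, -0.2697, 0.257]
eef_rot: [0.99, -0.142, 0.001, -0.0]
ft_force: [0.3, 0.6, -1.8]
width: 0.0211
```

```bash
python3 - <<'E'
from h import *
s,p,R=st(); print(s["time"],p,s["ft_force"],s["torque"],s["width"])
c=cam("wrist","w3.png"); crop(c,230,150,330,300,5,"w3c.png")
print(proj(c,[p+R@np.array([0,0,d]) for d in (.084,.074,.034,.020)]).round(1))
c=cam("scene","s3.png"); q=proj(c,p+R@np.array([0,0,.06]))[0]; print(q);q=q.astype(int); crop(c,q[0]-40,q[1]-40,q[0]+40,q[1]+40,7,"s3c.png")
E
```

```text
5.475 [ 0.44273955 -0.26971694  0.25701972] [ 0.2748652   0.56635506 -1.80731297] [-0.15205522  0.07496099  0.0172309 ] 0.021093811619725792
[[277.1 206.5]
 [277.1 210.7]
 [276.9 231. ]
 [276.8 239.8]]
[188.81016272 139.21905315]
```

View pics/w3c.png

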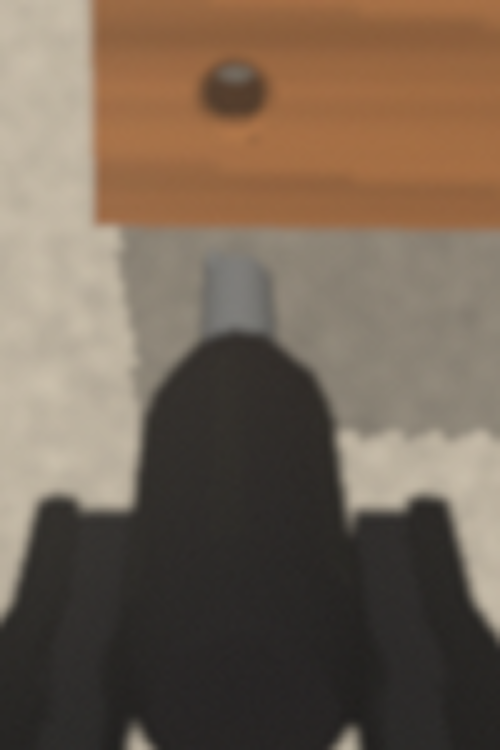

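View pics/s3c.png

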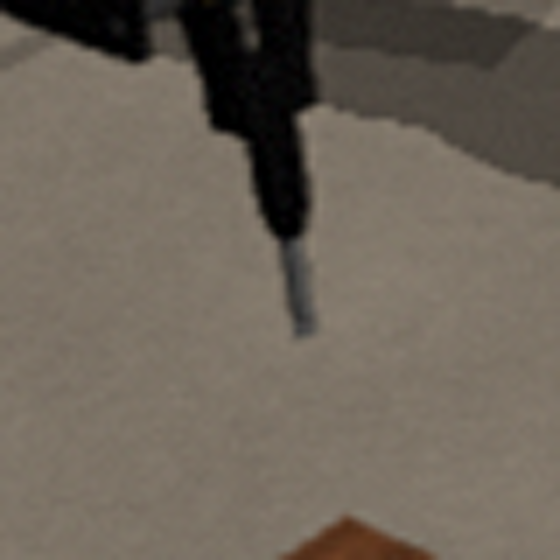

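The wrist crop shows the empty hole at about (277,168) and the held driver's shank ending near (277,201). The blade direction is not clear yet, so I'll magnify both views.

```bash
python3 - <<'E'
import cv2,numpy as np
a=cv2.imread("pics/w3.png")[192:222,262:294]; s=cv2.imread("pics/s3.png")
a=a.astype(float); print(a.min(),a.max()); a=np.clip((a-60)*1.8,0,255).astype(np.uint8)
A=cv2.resize(a,None,fx=12,fy=12,interpolation=cv2.INTER_NEAREST)
b=s[99+30:99+52,148+34:148+52]; B=cv2.resize(b,None,fx=16,fy=16,interpolation=cv2.INTER_NEAREST)
h=max(A.shape[0],B.shape[0]);p=np.zeros((h,A.shape[1]+B.shape[1]+10,3),np.uint8);p[:A.shape[0],:A.shape[1]]=A;p[:B.shape[0],A.shape[1]+10:]=B;cv2.imwrite("pics/z3.png",p)
E
```

```text
42.0 156.0
```

View pics/z3.png

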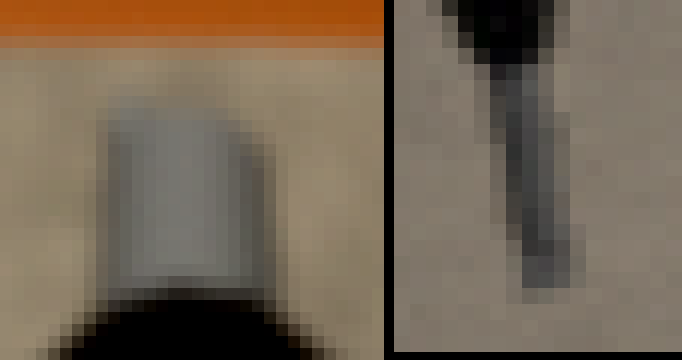

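```bash
cat > w1cam.py <<'E'
from h import *
# wrist camera pose at picture w1 from TCP pose then
s,p,R=st(); c=cam("wrist")
Rc=c["R"]@R; tc=R.T@(C(c)-p)   # camera rot rel. tool; pos in tool
def wcam(p,R):
    k=dict(c); k["R"]=Rc@R.T; k["t"]=-k["R"]@(p+R@tc); return k
E
python3 - <<'E'
from w1cam import *
from fit import *
R1=Ro.from_quat([1,-.0018,.0006,.0006]).as_matrix(); 
x=np.array([0.99999261,-0.00361945,0.00129355]); z=np.array([0.0012,.0012,-1]); z-=x*(x@z); z/=np.linalg.norm(z); R1=np.c_[x,np.cross(z,x),z]
w=wcam(np.array([.53133618,.04350985,.29756828]),R1); t=cam("top"); sc=cam("scene")
for nm,a,b in (("head",(264,227.5),(296.3,243.8)),("post",(272.3,165.6),(270,240.6))):
    print(nm,tri([ray(w,*a),ray(t,*b)]))
ow=(w,np.array([[251.5,113.9],[351.8,118.1],[254.2,240.8],[341.7,259]]),1)
r=fit([ow]);print(r.x,r.fun.round(1)); q=r.x
Rf=fixR(q[3])
for X in ([0,0,.062],[0,0,.067],[0,.05,.046]): 
    Y=q[:3]+Rf@np.array(X);print(Y,proj(w,Y),proj(t,Y),proj(sc,Y))
print(proj(sc,q[:3]+P@Rf.T))
E
```

```text
head (array([0.52045042, 0.00936029, 0.1669387 ]), [np.float64(0.0008583525567083497), np.float64(0.0008583525567083186)])
post (array([0.52818277, 0.06093707, 0.14743772]), [np.float64(0.0010873709877510067), np.float64(0.001087370987750967)])
[ 0.54883816  0.01125323  0.11931857 -0.0106677 ] [ 1.2 -0.3 -1.2 -0.6  0.2  0.1 -0.1  0.9]
[0.51973258 0.01156373 0.17406132] [[263.79430658 228.29624642]] [[295.21007728 244.38816172]] [[271.45194153 178.62878151]]
[0.51738535 0.01158877 0.17847606] [[260.86681591 230.10551279]] [[295.31087967 245.47398209]] [[271.72421944 176.76822071]]
[0.52777707 0.06148076 0.15993416] [[272.79965413 168.24326746]] [[269.47400074 240.90754653]] [[288.46799452 188.26604728]]
[[305.77899619 205.56058849]
 [295.40577668 212.1231449 ]
 [259.14913853 195.5023505 ]
 [245.52481243 201.09206498]]
```

```bash
cat > fx.py <<'E'
from fit import *
q=np.array([.549,.0113,.119,-.0107]); Rf=fixR(q[3])
def toolR(psi):
    x=np.cos(psi)*Rf[:,0]+np.sin(psi)*Rf[:,1]; z=-Rf[:,2]; return np.c_[x,np.cross(z,x),z]
def F(X): return q[:3]+Rf@np.array(X)
def inF(X): return Rf.T@(np.array(X)-q[:3])
E
python3 - <<'E'
from fx import *
plan(F([0,0,.105+.084]),toolR(np.radians(62)),11,10)
print(F([0,0,.189]))
E
```

```text
[[-0.019, 0.0442, -0.1206, -0.0056, -0.025, -0.0028, 10], [-0.019, 0.0442, -0.1206, -0.0024, -0.0254, -0.0035, 10], [-0.019, 0.0442, -0.1206, 0.0009, -0.0255, -0.004, 10], [-0.019, 0.0442, -0.1206, 0.0041, -0.0251, -0.0044, 10], [-0.019, 0.0442, -0.1206, 0.0073, -0.0243, -0.0046, 10], [-0.019, 0.0442, -0.1206, 0.0104, -0.0232, -0.0046, 10], [-0.019, 0.0442, -0.1206, 0.0133, -0.0216, -0.0045, 10], [-0.019, 0.0442, -0.1206, 0.016, -0.0198, -0.0043, 10], [-0.019, 0.0442, -0.1206, 0.0184, -0.0176, -0.0039, 10], [-0.019, 0.0442, -0.1206, 0.0206, -0.0152, -0.0033, 10], [-0.019, 0.0442, -0.1206, 0.0224, -0.0126, -0.0026, 10]]
per-row 25.79130110602825 mm 7.439516822761505 deg
[0.46027495 0.01224939 0.2858771 ]
```

arm_command([
  [[-0.019, 0.0442, -0.12, -0.0056, -0.025, -0.003, 10], [-0.019, 0.0442, -0.12, -0.0024, -0.0254, -0.0035, 10], [-0.019, 0.0442, -0.12, 0.001, -0.0255, -0.004, 10], [-0.019, 0.0442, -0.12, 0.004, -0.025, -0.0045, 10], [-0.019, 0.0442, -0.12, 0.0073, -0.0243, -0.0046, 10], [-0.019, 0.0442, -0.12, 0.0104, -0.023, -0.0046, 10], [-0.019, 0.0442, -0.12, 0.0133, -0.0216, -0.0045, 10], [-0.019, 0.0442, -0.12, 0.016, -0.02, -0.0043, 10], [-0.019, 0.0442, -0.12, 0.0184, -0.0176, -0.004, 10], [-0.019, 0.0442, -0.12, 0.0206, -0.0152, -0.0033, 10], [-0.019, 0.0442, -0.12, 0.0224, -0.0126, -0.0026, 10], [0, 0, 0, 0, 0, 0, 10]],
])

```text
time: 7.22
ee_pos: [0.4609, 0.0122, 0.2865]
eef_rot: [0.836, 0.493, 0.207, 0.127]
ft_force: [0.5, -0.4, -1.0]
width: 0.0211
```

```bash
python3 - <<'E'
from fx import *
s,p,R=st(); print(s["time"],p,s["ft_force"],s["torque"],s["width"],np.round(s["joint_positions"],3))
w,d=rel(toolR(np.radians(62)),F([0,0,.189])); print("left",w.round(4),d.round(4))
c=cam("wrist","w4.png"); 
print(proj(c,[F([0,0,.062]),F([0,0,.066]),F([0,.05,.046])]),"tip",proj(c,[p+R@np.array([0,0,.084])]))
E
```

```text
7.225 [0.46092754 0.0121854  0.28650822] [ 0.54443171 -0.4082192  -1.00935379] [-0.02668782  0.64750216 -0.01080021] 0.02111418972122427 [-0.421 -0.495  0.142  2.143  0.24   1.028  0.71 ]
left [ 0.0021  0.0022 -0.0046] [-0.0004 -0.0008  0.0002]
[[278.40804707 189.5693805 ]
 [278.40308052 190.80170897]
 [329.03206594 158.49097099]] tip [[278.5873117 205.9677308]]
```

View pics/w4.png

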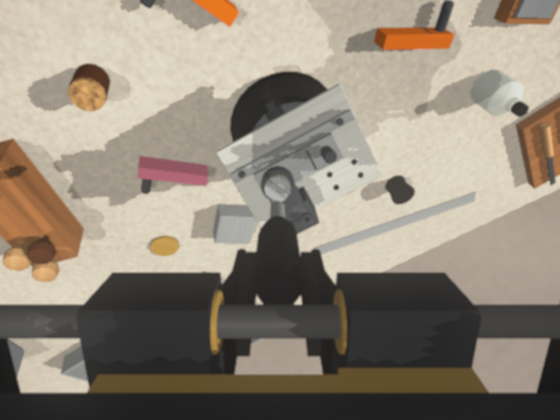

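```bash
python3 - <<'E'
from h import *
a=cv2.imread("pics/w4.png"); cv2.imwrite("pics/w4c.png",cv2.resize(a[155:240,230:345],None,fx=6.5,fy=6.5,interpolation=cv2.INTER_CUBIC))
b=np.clip((a[165:225,255:302].astype(float)-20)*1.4,0,255).astype(np.uint8); cv2.imwrite("pics/w4z.png",cv2.resize(b,None,fx=10,fy=10,interpolation=cv2.INTER_NEAREST))
E
```

```text
(no output)
```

View pics/w4c.png

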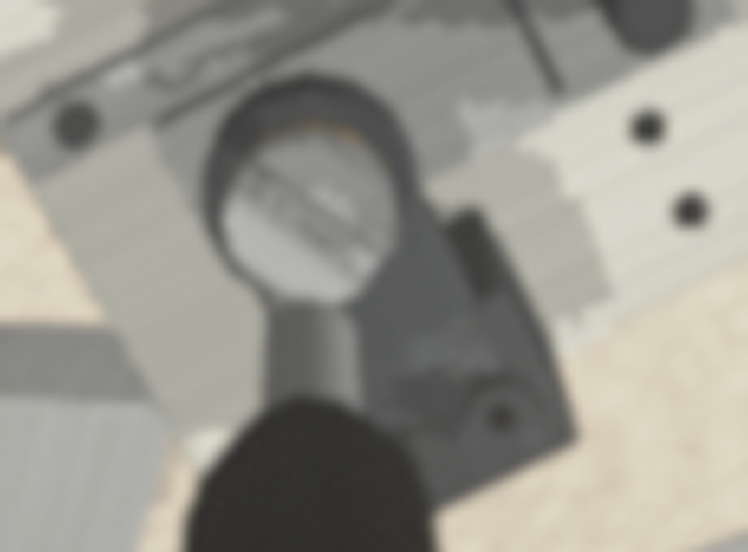

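View pics/w4z.png

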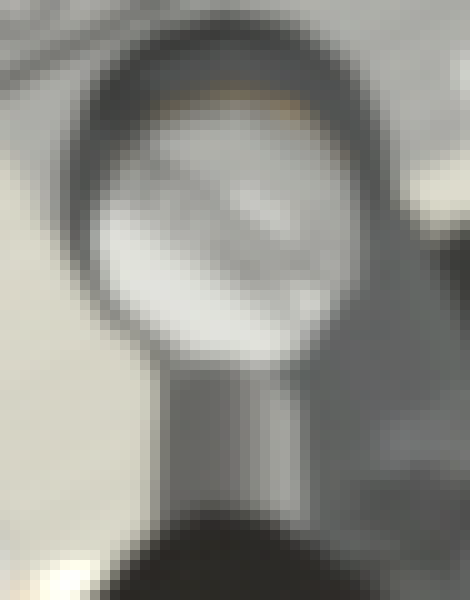

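The slot runs from (266,180) to (288,195) in the image, about 34° from tool x. The head's centre is at (277.4,188.1) and the shank axis at column 278. The blade seems to run the same way. I'll move closer.

arm_command([
  [[0, 0, 0, -0.0006, -0.0017, 0.01, 10], [0, 0, 0, 0, 0, 0.015, 10], [0, 0, 0, 0, 0, 0.005, 10], [0, 0, 0, 0, 0, 0, 10]],
])

```text
time: 7.78
ee_pos: [0.474, 0.0119, 0.2594]
eef_rot: [0.836, 0.492, 0.207, 0.126]
ft_force: [-0.2, -0.0, 0.4]
width: 0.0207
```

```bash
python3 - <<'E'
from fx import *
s,p,R=st(); print(s["time"],p,s["ft_force"],R.T@s["torque"],np.round(s["joint_positions"],3)); print("tip in F",inF(p+R@[0,0,.084]))
c=cam("wrist","w5.png"); crop(c,230,155,345,240,6,"w5c.png")
a=c["frame"][...,::-1]
b=np.clip((a[165:225,255:302].astype(float)-20)*1.4,0,255).astype(np.uint8); cv2.imwrite("pics/w5z.png",cv2.resize(b,None,fx=10,fy=10,interpolation=cv2.INTER_NEAREST))
c=cam("scene"); crop(c,235,140,325,230,6,"s5c.png")
E
```

```text
7.775 [0.47400757 0.01187447 0.25944174] [-0.21903066 -0.04489824  0.42203706] [ 0.59586621 -0.3130053  -0.02989912] [-0.425 -0.452  0.163  2.173  0.246  0.954  0.707]
tip in F [-0.00023465 -0.00044416  0.07521067]
```

View pics/w5c.png

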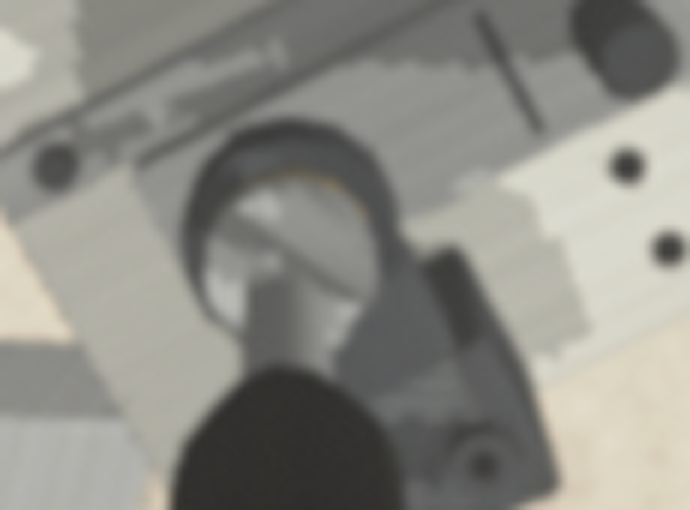

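View pics/w5z.png

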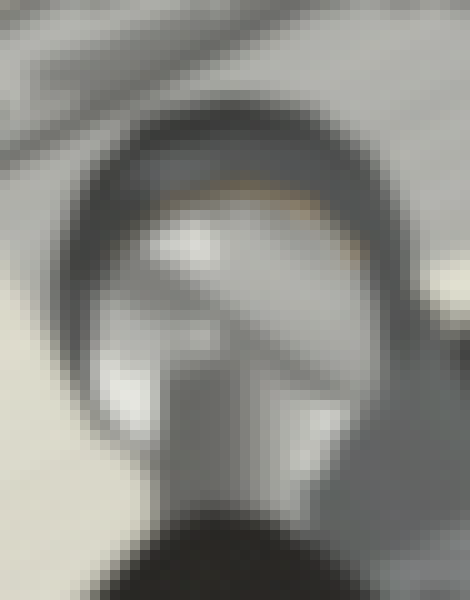

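View pics/s5c.png

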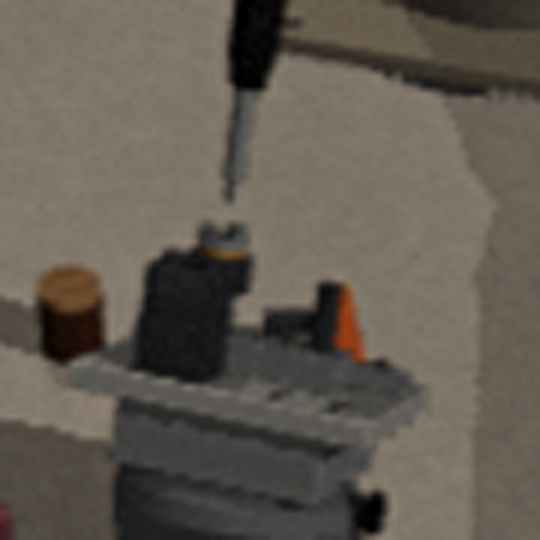

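The scene crop shows the driver tip (230,195) directly over the slot notch (222,230). The blade is edge-on, as is the slot, so yaw agrees, and the gap is about 10 mm. I'll go down gently.

arm_command([
  [[0, 0, 0, 0.0002, -0.0005, 0.004, 10], [0, 0, 0, 0, 0, 0.003, 10], [0, 0, 0, 0, 0, 0.002, 10], [0, 0, 0, 0, 0, 0, 10]],
])

```text
time: 8.38
ee_pos: [0.478, 0.0123, 0.2519]
eef_rot: [0.836, 0.492, 0.207, 0.126]
ft_force: [0.3, 0.1, 0.5]
width: 0.0208
```

```bash
cat > rd.py <<'E'
from fx import *
s,p,R=st(); print("t",s["time"],"F_tool",(R.T@s["ft_force"]).round(2),"T_tool",(R.T@s["torque"]).round(4),"j7",round(s["joint_positions"][6],3),"jt7",round(s["joint_torque"][6],4),"j2",round(s["joint_positions"][1],3),"w",round(s["width"],4)); print("tip in F",(inF(p+R@[0,0,.084])*1e3).round(2),"psi",np.degrees(np.arctan2(R[:,0]@Rf[:,1],R[:,0]@Rf[:,0])).round(1),"tilt",(R.T@-Rf[:,2]).round(4))
E
python3 rd.py; python3 - <<'E'
from h import *
c=cam("wrist","w6.png"); 
a=c["frame"][...,::-1]
b=np.clip((a[165:225,255:302].astype(float)-20)*1.4,0,255).astype(np.uint8); cv2.imwrite("pics/w6z.png",cv2.resize(b,None,fx=10,fy=10,interpolation=cv2.INTER_NEAREST))
c=cam("scene"); crop(c,250,150,295,195,12,"s6c.png")
E
```

```text
t 8.375 F_tool [ 0.34  0.35 -0.33] T_tool [ 0.5265 -0.2627  0.0533] j7 0.706 jt7 -0.0019 j2 -0.439 w 0.0208
tip in F [-1.300e-01  3.000e-02  6.671e+01] psi 61.7 tilt [ 0.0012 -0.0026  1.    ]
```

View pics/w6z.png

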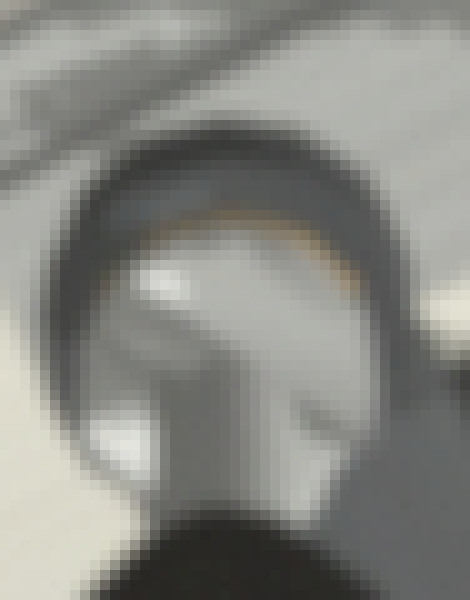

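View pics/s6c.png

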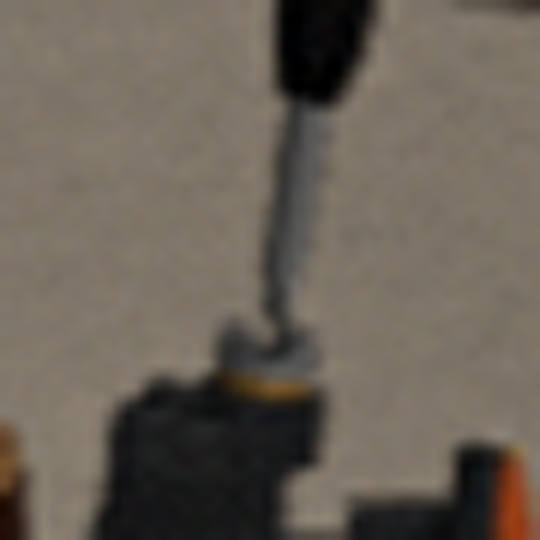

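The scene crop shows the blade end (280,325) at the mouth of the notch (270,345). I'll go in with small steps.

arm_command([
  [[0, 0, 0, 0, 0, 0.0015, 10], [0, 0, 0, 0, 0, 0.0015, 10], [0, 0, 0, 0, 0, 0.0015, 10], [0, 0, 0, 0, 0, 0, 10]],
])

```text
time: 8.98
ee_pos: [0.4802, 0.0122, 0.2481]
eef_rot: [0.836, 0.492, 0.207, 0.127]
ft_force: [0.4, -0.0, -1.4]
width: 0.0209
```

```bash
python3 rd.py
```

```text
t 8.975 F_tool [-0.12 -0.25  1.43] T_tool [ 0.3358 -0.4132 -0.0466] j7 0.707 jt7 0.0024 j2 -0.431 w 0.0209
tip in F [ 1.000e-02 -5.000e-02  6.224e+01] psi 61.7 tilt [ 0.0012 -0.0028  1.    ]
```

arm_command([
  [[0, 0, 0, 0, 0, 0.0015, 10], [0, 0, 0, 0, 0, 0.0015, 10], [0, 0, 0, 0, 0, 0, 10]],
])

```text
time: 9.35
ee_pos: [0.4818, 0.0123, 0.2459]
eef_rot: [0.836, 0.492, 0.208, 0.127]
ft_force: [-1.9, -0.9, 3.1]
width: 0.0211
```

```bash
python3 rd.py;python3 - <<'E'
from h import *
c=cam("scene"); crop(c,250,150,295,195,12,"s7c.png")
E
python3 rd.py
```

```text
t 9.35 F_tool [-0.97  0.24 -3.62] T_tool [ 0.3298 -0.5349 -0.0099] j7 0.707 jt7 0.0072 j2 -0.427 w 0.0211
tip in F [ 0.46  0.1  59.62] psi 61.7 tilt [ 6.0e-04 -3.3e-03  1.0e+00]
t 9.4 F_tool [-0.28  0.49 -3.37] T_tool [ 0.3157 -0.5873  0.0146] j7 0.707 jt7 0.0071 j2 -0.427 w 0.021
tip in F [ 0.41  0.14 59.6 ] psi 61.7 tilt [ 6.0e-04 -3.2e-03  1.0e+00]
```

View pics/s7c.png

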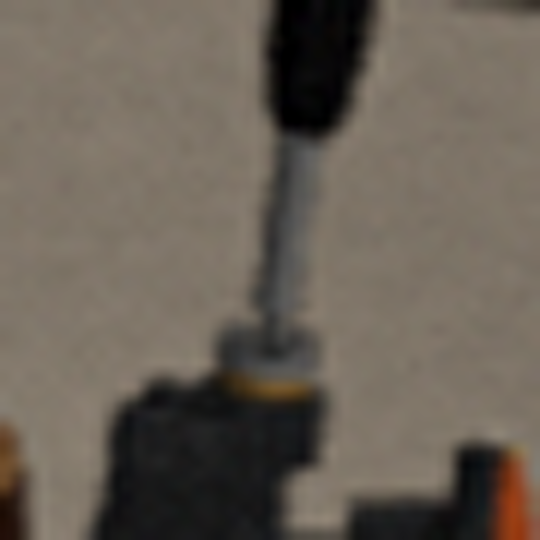

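Now backing off slightly to take off the pressure, then turning clockwise (+rz).

arm_command([
  [[0, 0, 0, 0, 0, -0.0004, 10], [0, 0, 0.1, 0, 0, 0, 10], [0, 0, 0.1, 0, 0, 0, 10], [0, 0, 0.1, 0, 0, 0.0001, 10]],
])

```text
time: 9.9
ee_pos: [0.4813, 0.0122, 0.2456]
eef_rot: [0.901, 0.361, 0.224, 0.094]
ft_force: [-2.7, -1.4, 2.5]
width: 0.0212
```

```bash
python3 rd.py;python3 - <<'E'
from h import *
c=cam("wrist","w8.png"); crop(c,255,165,302,225,10,"w8z.png")
E
python3 rd.py
```

```text
t 9.9 F_tool [-1.88  0.17 -3.44] T_tool [ 0.1966 -0.7752 -0.0314] j7 0.434 jt7 1.4794 j2 -0.417 w 0.0212
tip in F [-2.20e-01  2.00e-02  5.96e+01] psi 44.3 tilt [ 5.0e-04 -2.8e-03  1.0e+00]
t 9.95 F_tool [-0.58  0.63 -3.39] T_tool [ 0.1822 -0.6873 -0.0092] j7 0.43 jt7 1.1575 j2 -0.417 w 0.0209
tip in F [-0.21  0.08 59.59] psi 44.0 tilt [ 4.0e-04 -2.7e-03  1.0e+00]
```

View pics/w8z.png

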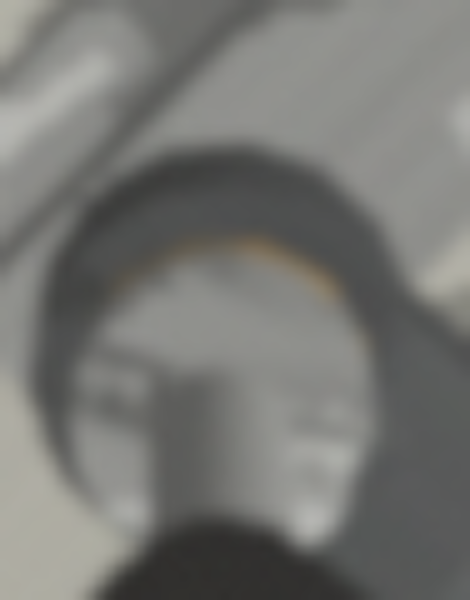

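arm_command([
  [[0, 0, 0.15, 0, 0, 0, 10], [0, 0, 0.15, 0, 0, 0, 10], [0, 0, 0.15, 0, 0, 0, 10], [0, 0, 0.15, 0, 0, 0, 10], [0, 0, 0, 0, 0, 0, 10]],
])

```text
time: 10.58
ee_pos: [0.4811, 0.0119, 0.2453]
eef_rot: [0.967, 0.081, 0.241, 0.024]
ft_force: [-2.4, -1.1, 0.7]
width: 0.0208
```

```bash
python3 rd.py;python3 - <<'E'
from h import *
c=cam("wrist","w9.png"); crop(c,255,165,302,225,10,"w9z.png")
E
python3 rd.py
```

```text
t 10.575 F_tool [-1.99  0.82 -1.77] T_tool [-0.3376 -1.1543  0.0126] j7 -0.101 jt7 -1.5552 j2 -0.403 w 0.0208
tip in F [-0.61 -0.36 59.4 ] psi 10.2 tilt [-4.e-04 -3.e-03  1.e+00]
t 10.625 F_tool [-1.94  0.84 -2.3 ] T_tool [-0.2511 -1.1955 -0.0362] j7 -0.099 jt7 -0.6175 j2 -0.403 w 0.021
tip in F [-0.54 -0.33 59.42] psi 10.3 tilt [-5.0e-04 -2.9e-03  1.0e+00]
```

View pics/w9z.png

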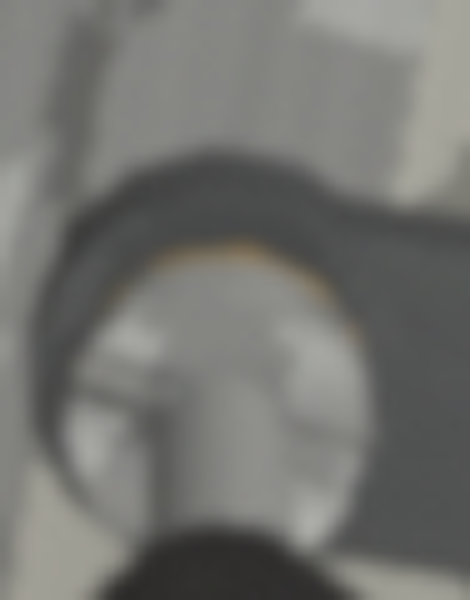

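```bash
cat > samp.py <<'E'
from fx import *
import sys
n=int(sys.argv[1]); A=[]
for i in range(n):
    camera("scene"); s,p,R=st(); A.append(np.r_[(R.T@s["ft_force"]),(R.T@s["torque"]),s["joint_torque"][6],s["joint_positions"][6],p])
A=np.array(A); print("Fz",A[:,2].round(2),"\nTz",A[:,5].round(3),"mean %.4f +- %.4f"%(A[:,5].mean(),A[:,5].std()/n**.5),"\njt7",A[:,6].round(3),"j7",A[:,7].round(4)); print("F",A[:,:3].mean(0).round(2),"T",A[:,3:6].mean(0).round(4),"t",s["time"],"tipF",(inF(p+R@[0,0,.084])*1e3).round(2))
E
python3 samp.py 5
```

```text
Fz [-1.94 -1.28 -1.52 -0.74 -1.69] 
Tz [-0.042 -0.084 -0.001  0.042 -0.008] mean -0.0187 +- 0.0190 
jt7 [-0.192 -0.037  0.008  0.013  0.006] j7 [-0.0992 -0.0997 -0.1004 -0.101  -0.1015]
F [-2.53  1.04 -1.43] T [-0.3791 -1.2733 -0.0187] t 10.875 tipF [-4.600e-01  4.000e-02  5.942e+01]
```

arm_command([
  [[0, 0, 0.15, 0, 0, 0.0001, 10], [0, 0, 0.15, 0, 0, 0, 10], [0, 0, 0.15, 0, 0, 0.0001, 10], [0, 0, 0.15, 0, 0, 0.0001, 10], [0, 0, 0.15, 0, 0, 0, 10], [0, 0, 0.15, 0, 0, 0.0001, 10], [0, 0, 0.15, 0, 0, 0.0001, 10], [0, 0, 0.15, 0, 0, 0, 10], [0, 0, 0, 0, 0, 0, 10]],
])

```text
time: 12.0
ee_pos: [0.4813, 0.0123, 0.2448]
eef_rot: [0.844, -0.479, 0.213, -0.116]
ft_force: [-2.3, -0.8, -1.1]
width: 0.021
```

```bash
python3 rd.py; python3 samp.py 5; python3 rd.py; python3 - <<'E'
from h import *
c=cam("wrist","w10.png"); crop(c,255,165,302,225,10,"w10z.png")
E
```

```text
t 12.0 F_tool [-0.6   2.59 -0.14] T_tool [-1.5086 -0.7153 -0.0704] j7 -1.183 jt7 -1.5654 j2 -0.388 w 0.021
tip in F [-6.30e-01  3.00e-02  5.89e+01] psi -58.6 tilt [-2.5e-03 -5.0e-04  1.0e+00]
Fz [-0.07  0.89  1.19  1.24  1.09] 
Tz [-0.075 -0.085 -0.055 -0.072 -0.043] mean -0.0659 +- 0.0067 
jt7 [-0.632 -0.206 -0.049 -0.002  0.005] j7 [-1.1812 -1.1811 -1.1817 -1.1823 -1.1828]
F [-0.93  2.84  0.87] T [-1.5355 -0.6352 -0.0659] t 12.25 tipF [-0.41  0.18 58.94]
t 12.25 F_tool [-0.61  3.3   1.09] T_tool [-1.5667 -0.6153 -0.0428] j7 -1.183 jt7 0.0048 j2 -0.388 w 0.0211
tip in F [-0.41  0.18 58.94] psi -58.5 tilt [-0.0024 -0.      1.    ]
```

View pics/w10z.png

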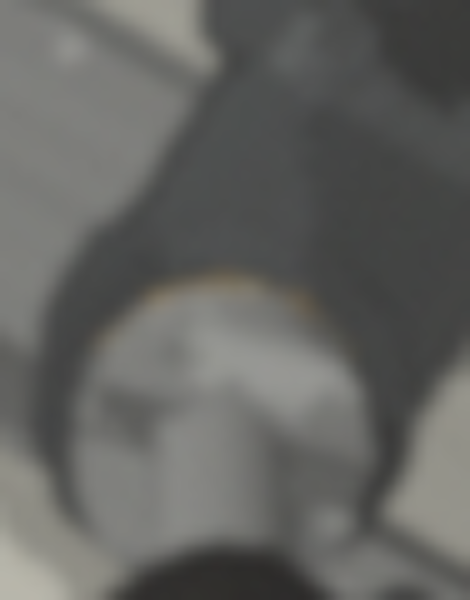

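arm_command([
  [[0, 0, 0.15, 0, 0.0003, 0.0001, 10], [0, 0, 0.15, 0, 0, 0.0001, 10], [0, 0, 0.15, 0, 0, 0, 10], [0, 0, 0.15, 0, 0, 0.0001, 10], [0, 0, 0.1, 0, 0, 0.0001, 10], [0, 0, 0.05, 0, 0, 0, 10], [0, 0, 0, 0, 0, 0, 10], [0, 0, 0, 0, 0, 0, 10]],
])

```text
time: 13.3
ee_pos: [0.4815, 0.0123, 0.2447]
eef_rot: [-0.609, 0.755, -0.155, 0.187]
ft_force: [-2.3, 1.0, -2.1]
width: 0.0209
```

```bash
python3 samp.py 5; python3 rd.py
```

```text
Fz [0.71 1.35 1.17 1.67 0.63] 
Tz [ 0.013 -0.055 -0.02  -0.033 -0.065] mean -0.0321 +- 0.0123 
jt7 [-0.005  0.001 -0.001 -0.005 -0.008] j7 [-1.8558 -1.856  -1.8562 -1.8564 -1.8565]
F [0.52 3.77 1.11] T [-1.809   0.3016 -0.0321] t 13.55 tipF [-0.36  0.   58.68]
t 13.55 F_tool [0.47 4.65 0.63] T_tool [-1.774  0.242 -0.065] j7 -1.857 jt7 -0.0084 j2 -0.39 w 0.0208
tip in F [-0.36  0.   58.68] psi -101.6 tilt [-0.0017  0.0021  1.    ]
```

arm_command([
  [[0, 0, 0.1, 0.0001, 0.0005, 0.0001, 10], [0, 0, 0.1, 0, 0, 0, 10], [0, 0, 0.05, 0, 0, 0, 10], [0, 0, 0, 0, 0, 0, 10], [0, 0, 0, 0, 0, 0, 10]],
])

```text
time: 14.18
ee_pos: [0.4812, 0.0122, 0.2445]
eef_rot: [-0.51, 0.825, -0.131, 0.205]
ft_force: [-2.1, 1.0, -2.6]
width: 0.0211
```

```bash
python3 samp.py 4; python3 rd.py
```

```text
Fz [1.4  1.16 0.81 2.42] 
Tz [ 0.017 -0.053 -0.007 -0.074] mean -0.0294 +- 0.0179 
jt7 [-0.002  0.006  0.006  0.003] j7 [-2.0787 -2.0789 -2.079  -2.0792]
F [0.39 3.67 1.45] T [-1.7071  0.4948 -0.0294] t 14.375 tipF [-7.200e-01 -1.000e-02  5.865e+01]
t 14.375 F_tool [0.11 3.95 2.42] T_tool [-1.7082  0.4803 -0.0739] j7 -2.079 jt7 0.0029 j2 -0.394 w 0.0212
tip in F [-7.200e-01 -1.000e-02  5.865e+01] psi -115.9 tilt [-0.001   0.0027  1.    ]
```

arm_command([
  [[0, 0, 0.1, 0, 0.0003, 0.0001, 10], [0, 0, 0.1, 0, 0, 0.0001, 10], [0, 0, 0.05, 0, 0, 0, 10], [0, 0, 0, 0, 0, 0, 10], [0, 0, 0, 0, 0, 0, 10]],
])

```text
time: 15.0
ee_pos: [0.4811, 0.0123, 0.2443]
eef_rot: [-0.403, 0.882, -0.104, 0.219]
ft_force: [-1.5, 1.5, -2.3]
width: 0.021
```

```bash
python3 samp.py 4; python3 rd.py
```

```text
Fz [1.25 1.45 0.73 1.43] 
Tz [-0.013 -0.013 -0.025 -0.084] mean -0.0340 +- 0.0147 
jt7 [0.01  0.017 0.017 0.014] j7 [-2.3008 -2.301  -2.3012 -2.3013]
F [1.17 3.08 1.21] T [-1.5391  0.7312 -0.034 ] t 15.2 tipF [-0.95  0.13 58.48]
t 15.2 F_tool [1.25 3.45 1.43] T_tool [-1.5316  0.6864 -0.0842] j7 -2.301 jt7 0.014 j2 -0.398 w 0.021
tip in F [-0.95  0.13 58.48] psi -130.2 tilt [-3.0e-04  2.9e-03  1.0e+00]
```

No sign of bearing yet at about 170° of screw turn, and j7 is near its limit. I'll lift out, index back half a turn and re-insert.

arm_command([
  [[0, 0, 0, 0, 0, -0.006, 10], [0, 0, 0, 0, 0, -0.006, 10], [0, 0, -0.18, 0, 0, 0, 10], [0, 0, -0.18, 0, 0, 0, 10], [0, 0, -0.18, 0, 0, 0, 10], [0, 0, -0.18, 0, 0, 0, 10], [0, 0, -0.18, 0, 0, 0, 10], [0, 0, -0.18, 0, 0, 0, 10], [0, 0, -0.18, 0, 0, 0, 10], [0, 0, -0.18, 0, 0, 0, 10], [0, 0, -0.18, 0, 0, 0, 10], [0, 0, -0.18, 0, 0, 0, 10], [0, 0, -0.18, 0, 0, 0, 10], [0, 0, -0.18, 0, 0, 0, 10], [0, 0, -0.18, 0, 0, 0, 10], [0, 0, -0.18, 0, 0, 0, 10], [0, 0, -0.18, 0, 0, 0, 10], [0, 0, -0.18, 0, 0, 0, 10], [0, 0, -0.18, 0, 0, 0, 10], [0, 0, -0.18, 0, 0, 0, 10]],
])

```text
time: 17.7
ee_pos: [0.4759, 0.012, 0.2559]
eef_rot: [0.86, 0.448, 0.215, 0.116]
ft_force: [0.2, -0.1, -0.4]
width: 0.0212
```

```bash
python3 rd.py;python3 - <<'E'
from fx import *
w,d=rel(toolR(np.radians(57)),F([-.00005,-.0001,.084+.066])); print(w.round(4),(d*1e3).round(2))
c=cam("wrist","w11.png"); crop(c,255,165,302,225,10,"w11z.png")
E
```

```text
t 17.7 F_tool [-0.1   0.05  0.39] T_tool [ 0.5045 -0.3153 -0.0076] j7 0.603 jt7 -2.7195 j2 -0.448 w 0.0212
tip in F [ 7.000e-02 -1.900e-01  7.119e+01] psi 55.6 tilt [-7.0e-04 -4.2e-03  1.0e+00]
[ 0.0042 -0.0007 -0.0237] [0.07 0.18 5.19]
```

View pics/w11z.png

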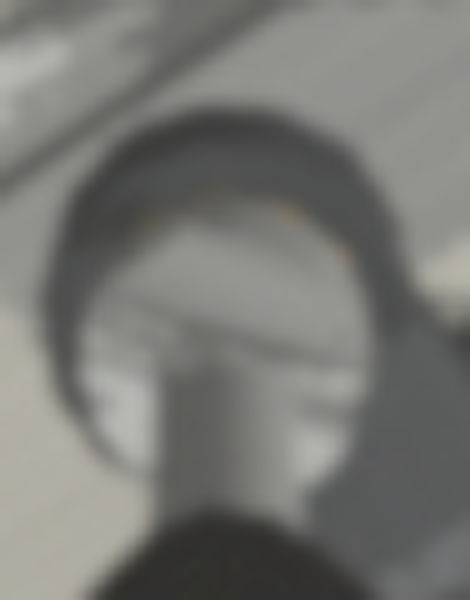

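arm_command([
  [[0, 0, 0, 0, 0.0001, 0.005, 10], [0, 0, 0, 0, 0, 0.004, 10], [0, 0, 0, 0, 0, 0.002, 10], [0, 0, 0, 0, 0, 0.001, 10], [0, 0, 0, 0, 0, 0.0005, 10], [0, 0, 0, 0, 0, 0, 10]],
])

```text
time: 18.5
ee_pos: [0.4815, 0.0121, 0.2442]
eef_rot: [0.862, 0.446, 0.214, 0.115]
ft_force: [-0.8, -1.1, 3.4]
width: 0.0208
```

```bash
python3 rd.py
```

```text
t 18.5 F_tool [-0.34  1.39 -3.37] T_tool [ 0.2513 -0.755  -0.0415] j7 0.597 jt7 -0.0207 j2 -0.426 w 0.0208
tip in F [-0.6  -0.09 58.21] psi 55.3 tilt [ 5.0e-04 -3.3e-03  1.0e+00]
```

arm_command([
  [[0, 0, 0.15, -0.0001, 0, -0.0004, 10], [0, 0, 0.15, -0.0001, 0, 0, 10], [0, 0, 0.1, -0.0001, 0, 0.0001, 10], [0, 0, 0, 0, 0, 0, 10], [0, 0, 0, 0, 0, 0, 10]],
])

```text
time: 19.12
ee_pos: [0.481, 0.0118, 0.2439]
eef_rot: [0.933, 0.267, 0.232, 0.07]
ft_force: [-0.6, -2.3, 0.7]
width: 0.0209
```

```bash
python3 samp.py 6; python3 rd.py
```

```text
Fz [-1.63 -0.8  -0.67 -1.02 -1.15 -1.67] 
Tz [-0.044 -0.018 -0.032  0.006 -0.046 -0.07 ] mean -0.0341 +- 0.0097 
jt7 [-0.017 -0.001 -0.    -0.005 -0.01  -0.015] j7 [0.2403 0.24   0.2397 0.2394 0.2393 0.2391]
F [-1.4   1.54 -1.16] T [-0.1912 -0.9579 -0.0341] t 19.425 tipF [-1.26 -0.21 58.2 ]
t 19.425 F_tool [-0.75  2.34 -1.67] T_tool [-0.2253 -1.009  -0.0698] j7 0.239 jt7 -0.0147 j2 -0.414 w 0.0209
tip in F [-1.26 -0.21 58.2 ] psi 32.5 tilt [-3.0e-04 -2.8e-03  1.0e+00]
```

arm_command([
  [[0, 0, 0.1, 0, 0, 0, 10], [0, 0, 0.1, 0, 0, 0, 10], [0, 0, 0.1, 0, 0, 0, 10], [0, 0, 0, 0, 0, 0, 10], [0, 0, 0, 0, 0, 0, 10]],
])

```text
time: 20.05
ee_pos: [0.4809, 0.0119, 0.2437]
eef_rot: [0.962, 0.124, 0.24, 0.035]
ft_force: [-0.2, -2.1, -0.2]
width: 0.0211
```

```bash
python3 samp.py 6; python3 rd.py
```

```text
Fz [0.18 0.86 0.07 0.44 0.49 0.36] 
Tz [-0.047 -0.071 -0.039 -0.062 -0.023 -0.093] mean -0.0561 +- 0.0092 
jt7 [-0.027 -0.012 -0.013 -0.018 -0.023 -0.028] j7 [-0.0296 -0.03   -0.0303 -0.0305 -0.0308 -0.0309]
F [-1.45  1.88  0.4 ] T [-0.4174 -1.0785 -0.0561] t 20.35 tipF [-1.38 -0.22 58.14]
t 20.35 F_tool [-1.44  1.65  0.36] T_tool [-0.4185 -1.0566 -0.0929] j7 -0.031 jt7 -0.0277 j2 -0.407 w 0.021
tip in F [-1.38 -0.22 58.14] psi 15.3 tilt [-9.0e-04 -2.6e-03  1.0e+00]
```

arm_command([
  [[0, 0, 0.1, 0, 0, 0.0001, 10], [0, 0, 0.1, 0, 0, 0, 10], [0, 0, 0.1, 0, 0, 0, 10], [0, 0, 0, 0, 0, 0, 10], [0, 0, 0, 0, 0, 0, 10]],
])

```text
time: 20.98
ee_pos: [0.4809, 0.012, 0.2437]
eef_rot: [0.97, -0.021, 0.243, -0.001]
ft_force: [-1.6, -1.4, -1.7]
width: 0.0211
```

```bash
python3 samp.py 6; python3 rd.py
```

```text
Fz [0.32 0.48 1.18 0.51 1.91 0.58] 
Tz [-0.06  -0.026 -0.076 -0.024 -0.046 -0.08 ] mean -0.0517 +- 0.0089 
jt7 [-0.039 -0.024 -0.024 -0.028 -0.034 -0.039] j7 [-0.2999 -0.3002 -0.3005 -0.3009 -0.301  -0.3012]
F [-1.69  1.76  0.83] T [-0.6937 -1.253  -0.0517] t 21.275 tipF [-1.3  -0.18 58.07]
t 21.275 F_tool [-1.36  1.54  0.58] T_tool [-0.6519 -1.2521 -0.0796] j7 -0.301 jt7 -0.0386 j2 -0.4 w 0.021
tip in F [-1.3  -0.18 58.07] psi -1.9 tilt [-0.0018 -0.0021  1.    ]
```

jt7 and Tz have begun to rise as expected for foot contact (about 36 mN·m per rad). I'll unload the blade within the slot play to get the zero at this yaw.

arm_command([
  [[0, 0, -0.07, 0, 0, 0, 10], [0, 0, -0.07, 0, 0, 0, 10], [0, 0, 0, 0, 0, 0, 10], [0, 0, 0, 0, 0, 0, 10]],
])

```text
time: 21.78
ee_pos: [0.4813, 0.0121, 0.2441]
eef_rot: [0.969, 0.045, 0.243, 0.015]
ft_force: [-0.8, -1.6, -0.9]
width: 0.0212
```

```bash
python3 samp.py 8; python3 rd.py
```

```text
Fz [1.7  0.74 0.77 0.97 0.88 0.62 0.86 0.13] 
Tz [-0.024 -0.059 -0.047 -0.066 -0.036 -0.084 -0.082 -0.097] mean -0.0619 +- 0.0084 
jt7 [-0.049 -0.061 -0.061 -0.059 -0.055 -0.052 -0.05  -0.048] j7 [-0.1765 -0.1763 -0.1761 -0.1759 -0.1758 -0.1757 -0.1756 -0.1755]
F [-0.69  1.33  0.83] T [-0.4735 -0.812  -0.0619] t 22.175 tipF [-0.95 -0.23 58.22]
t 22.175 F_tool [-0.58  1.26  0.13] T_tool [-0.4431 -0.7895 -0.0966] j7 -0.176 jt7 -0.0479 j2 -0.403 w 0.0209
tip in F [-0.95 -0.23 58.22] psi 6.1 tilt [-0.002  -0.0024  1.    ]
```

```bash
python3 - <<'E'
from h import *
c=cam("wrist","w12.png"); a=c["frame"][...,::-1]
b=np.clip((a[165:225,255:302].astype(float)-30)*1.7,0,255).astype(np.uint8); A=cv2.resize(b,None,fx=8,fy=8,interpolation=cv2.INTER_CUBIC)
o=cv2.imread("pics/w9.png"); b=np.clip((o[165:225,255:302].astype(float)-30)*1.7,0,255).astype(np.uint8); B=cv2.resize(b,None,fx=8,fy=8,interpolation=cv2.INTER_CUBIC)
cv2.imwrite("pics/cmp12.png",np.hstack([A,B]))
E
python3 rd.py
```

```text
t 22.225 F_tool [-0.63  0.94  0.94] T_tool [-0.4793 -0.7925 -0.0838] j7 -0.176 jt7 -0.0464 j2 -0.403 w 0.0209
tip in F [-0.99 -0.21 58.21] psi 6.1 tilt [-0.002  -0.0024  1.    ]
```

View pics/cmp12.png

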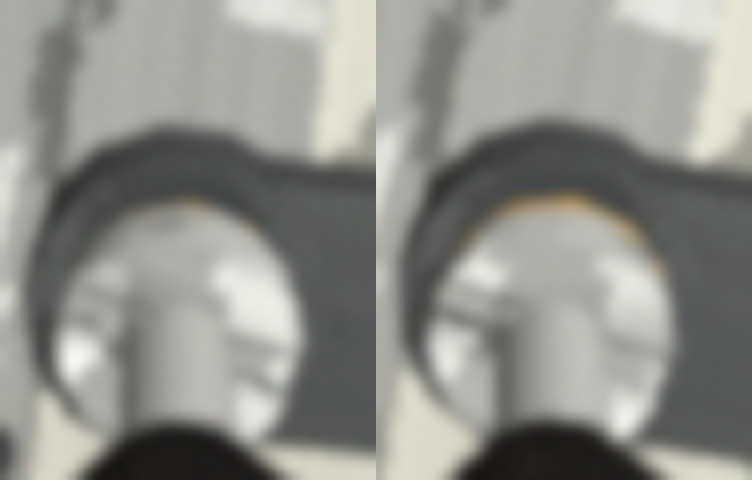

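arm_command([
  [[0, 0, 0.14, 0, 0, 0, 10], [0, 0, 0.13, 0, 0, 0.0001, 10], [0, 0, 0.13, 0, 0, 0, 10], [0, 0, 0.13, 0, 0, 0.0001, 10], [0, 0, 0, 0, 0, 0, 10]],
])

```text
time: 22.85
ee_pos: [0.481, 0.0118, 0.2436]
eef_rot: [0.947, -0.209, 0.238, -0.049]
ft_force: [-2.3, -1.1, -0.4]
width: 0.0212
```

```bash
python3 samp.py 10; python3 rd.py
```

```text
Fz [-0.65 -0.86 -1.56 -1.05 -0.86 -1.68 -1.58 -0.67 -1.38 -1.32] 
Tz [-0.102 -0.038 -0.096 -0.051 -0.061 -0.056 -0.084 -0.087 -0.054 -0.034] mean -0.0663 +- 0.0073 
jt7 [-0.591 -0.22  -0.083 -0.04  -0.032 -0.035 -0.042 -0.048 -0.053 -0.058] j7 [-0.6506 -0.6504 -0.6508 -0.6512 -0.6517 -0.652  -0.6523 -0.6525 -0.6526
 -0.6528]
F [-1.85  2.11 -1.16] T [-1.0483 -1.0749 -0.0663] t 23.35 tipF [-1.24 -0.16 57.92]
t 23.35 F_tool [-1.06  2.21 -1.32] T_tool [-1.0715 -1.1313 -0.0335] j7 -0.653 jt7 -0.0576 j2 -0.394 w 0.021
tip in F [-1.24 -0.16 57.92] psi -24.3 tilt [-0.0025 -0.0012  1.    ]
```

```bash
python3 - <<'E'
from h import *
c=cam("wrist","w13.png"); 
L=[]
for n in ("w9","w10","w12","w13"):
    o=cv2.imread(f"pics/{n}.png"); b=np.clip((o[175:222,258:298].astype(float)-30)*1.7,0,255).astype(np.uint8); L.append(cv2.resize(b,None,fx=9,fy=9,interpolation=cv2.INTER_CUBIC)[:300+100])
cv2.imwrite("pics/cmp13.png",np.vstack([np.hstack(L[:2]),np.hstack(L[2:])])[:, :720])
E
python3 rd.py
```

```text
t 23.4 F_tool [-1.6   2.78  0.16] T_tool [-1.0203 -1.0961 -0.0744] j7 -0.653 jt7 -0.061 j2 -0.394 w 0.021
tip in F [-1.22 -0.18 57.94] psi -24.3 tilt [-0.0025 -0.0012  1.    ]
```

View pics/cmp13.png

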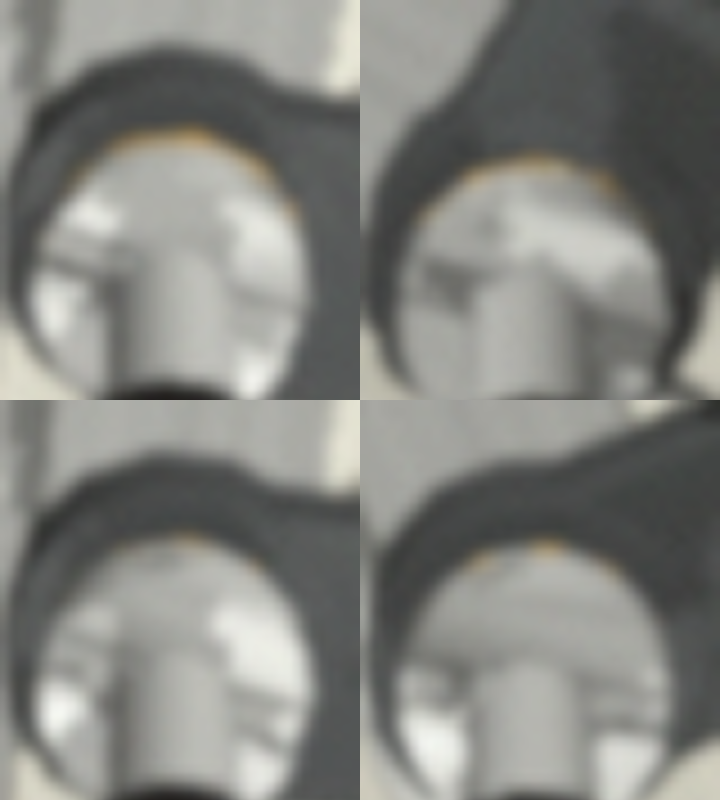

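Torque signals look shifted, but the zero is uncertain. I'll lift the blade clear at this same yaw to get the true zero.

arm_command([
  [[0, 0, 0, 0, 0, -0.005, 10], [0, 0, 0, 0, 0, -0.005, 10], [0, 0, 0, 0, 0, 0, 10], [0, 0, 0, 0, 0, 0, 10]],
])

```text
time: 23.9
ee_pos: [0.4766, 0.0122, 0.2528]
eef_rot: [0.947, -0.209, 0.238, -0.049]
ft_force: [-0.1, 0.0, -1.1]
width: 0.0212
```

```bash
python3 samp.py 10; python3 rd.py; python3 - <<'E'
from h import *
c=cam("wrist","w14.png"); crop(c,255,165,302,225,10,"w14z.png")
E
```

```text
Fz [-0.23  0.83 -0.14  0.94  1.12  0.37  0.54 -0.12  1.42  0.9 ] 
Tz [-0.042 -0.042 -0.09  -0.093 -0.058 -0.092 -0.078 -0.019 -0.021 -0.054] mean -0.0589 +- 0.0085 
jt7 [-0.04  -0.041 -0.041 -0.041 -0.041 -0.041 -0.041 -0.041 -0.041 -0.041] j7 [-0.6509 -0.6509 -0.6509 -0.6509 -0.6509 -0.6508 -0.6509 -0.6508 -0.6509
 -0.6509]
F [-0.37 -0.01  0.56] T [-0.3539 -0.5967 -0.0589] t 24.4 tipF [-1.18 -0.2  67.92]
t 24.4 F_tool [-0.45 -0.18  0.9 ] T_tool [-0.351  -0.5698 -0.0541] j7 -0.651 jt7 -0.0407 j2 -0.411 w 0.0208
tip in F [-1.18 -0.2  67.92] psi -24.3 tilt [-0.0027 -0.0012  1.    ]
```

View pics/w14z.png

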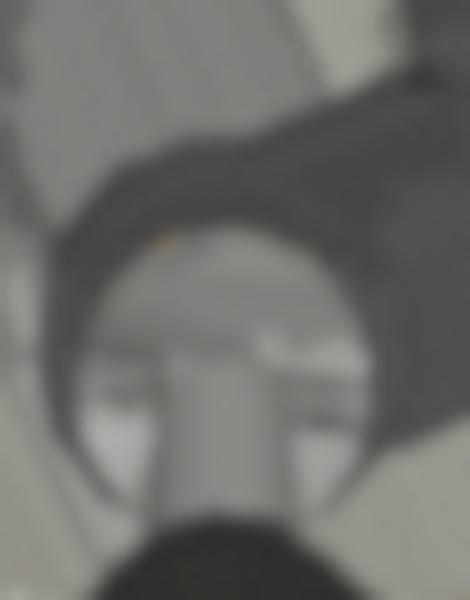

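The free zero here is jt7 = −0.041 and steady, and loaded it was about −0.059. That means thread friction plus only a trace of load. I'll re-insert and go on by about 0.3 rad.

arm_command([
  [[0, 0, -0.06, 0, 0, 0.005, 10], [0, 0, 0, 0, 0, 0.0048, 10], [0, 0, 0.1, 0, 0, 0, 10], [0, 0, 0.1, 0, 0, 0, 10], [0, 0, 0.1, 0, 0, 0, 10], [0, 0, 0.06, 0, 0, 0, 10], [0, 0, 0, 0, 0, 0, 10], [0, 0, 0, 0, 0, 0, 10]],
])

```text
time: 25.45
ee_pos: [0.4824, 0.0125, 0.2473]
eef_rot: [0.905, -0.349, 0.23, -0.085]
ft_force: [-14.4, -0.7, 19.6]
width: 0.0208
```

```bash
python3 samp.py 9; python3 rd.py
```

```text
Fz [-24.11 -23.99 -23.69 -24.45 -24.35 -23.64 -23.86 -23.95 -23.35] 
Tz [-0.113 -0.07  -0.035 -0.072 -0.067 -0.054 -0.023 -0.065 -0.096] mean -0.0663 +- 0.0087 
jt7 [-0.067 -0.064 -0.063 -0.063 -0.063 -0.063 -0.063 -0.063 -0.063] j7 [-0.9237 -0.9236 -0.9237 -0.9236 -0.9237 -0.9236 -0.9237 -0.9236 -0.9236]
F [ -1.91   1.6  -23.93] T [-1.0319 -1.2513 -0.0663] t 25.9 tipF [ 1.91  0.36 60.54]
t 25.9 F_tool [ -2.27   1.68 -23.35] T_tool [-1.0144 -1.2791 -0.0959] j7 -0.924 jt7 -0.0631 j2 -0.394 w 0.0212
tip in F [ 1.91  0.36 60.54] psi -41.5 tilt [-0.006   0.0035  1.    ]
```

arm_command([
  [[0, 0, 0, 0, 0, -0.005, 10], [0, 0, 0, 0, 0, -0.005, 10], [0, 0, 0, 0, 0, 0, 10]],
])

```text
time: 26.28
ee_pos: [0.4764, 0.012, 0.2529]
eef_rot: [0.905, -0.349, 0.228, -0.084]
ft_force: [-0.2, -0.3, -0.4]
width: 0.0212
```

```bash
python3 samp.py 3; python3 rd.py
```

```text
Fz [-0.46  1.14  0.58] 
Tz [-0.035 -0.057 -0.059] mean -0.0504 +- 0.0062 
jt7 [-0.035 -0.039 -0.04 ] j7 [-0.9207 -0.9207 -0.9207]
F [-0.02  0.17  0.42] T [-0.5252 -0.478  -0.0504] t 26.425 tipF [-1.44 -0.28 67.89]
t 26.425 F_tool [0.05 0.92 0.58] T_tool [-0.4933 -0.4657 -0.0586] j7 -0.921 jt7 -0.0402 j2 -0.408 w 0.0211
tip in F [-1.44 -0.28 67.89] psi -41.5 tilt [-2.6e-03 -7.0e-04  1.0e+00]
```

That re-insertion missed the slot: the blade rode on the head with 24 N, and I have lifted clear. Now I'll see what it did.

```bash
python3 - <<'E'
from h import *
c=cam("wrist","w15.png"); crop(c,240,160,310,235,8,"w15z.png")
c=cam("scene"); crop(c,250,150,295,195,12,"s15c.png")
E
```

```text
(no output)
```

View pics/w15z.png

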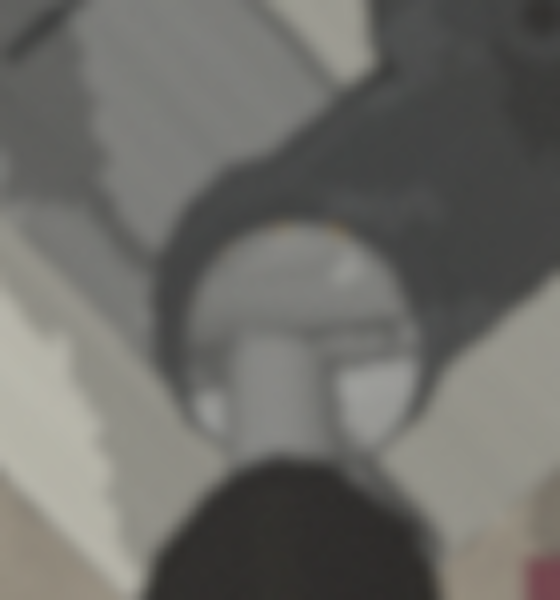

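View pics/s15c.png

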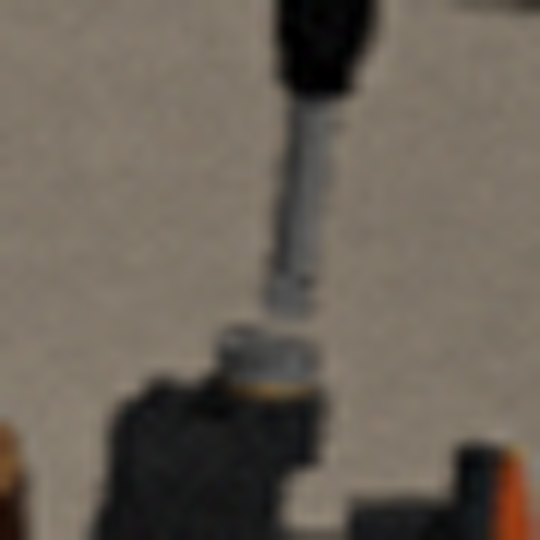

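arm_command([
  [[0, 0, -0.18, 0, 0, 0, 10], [0, 0, -0.18, 0, 0, 0, 10], [0, 0, -0.16, 0, 0, 0, 10], [0, 0, 0, 0, 0, 0, 10]],
])

```text
time: 27.02
ee_pos: [0.4764, 0.0123, 0.2525]
eef_rot: [0.964, -0.104, 0.242, -0.023]
ft_force: [-0.1, -0.7, -0.6]
width: 0.021
```

```bash
python3 samp.py 3; python3 rd.py; python3 - <<'E'
from h import *
c=cam("wrist","w16.png"); crop(c,240,160,310,235,8,"w16z.png")
a=c["frame"][...,::-1]
b=np.clip((a[185:225,262:296].astype(float)-30)*1.7,0,255).astype(np.uint8); cv2.imwrite("pics/w16zz.png",cv2.resize(b,None,fx=14,fy=14,interpolation=cv2.INTER_NEAREST))
E
```

```text
Fz [0.15 0.05 0.27] 
Tz [ 0.001 -0.04  -0.033] mean -0.0240 +- 0.0102 
jt7 [ 0.602  0.145 -0.025] j7 [-0.4575 -0.4577 -0.4572]
F [-0.58 -0.01  0.16] T [-0.2741 -0.6219 -0.024 ] t 27.175 tipF [-1.2  -0.16 68.1 ]
t 27.175 F_tool [ 0.21 -0.35  0.27] T_tool [-0.2624 -0.6158 -0.0326] j7 -0.457 jt7 -0.0249 j2 -0.415 w 0.0209
tip in F [-1.2  -0.16 68.1 ] psi -11.9 tilt [-0.0023 -0.0017  1.    ]
```

View pics/w16z.png

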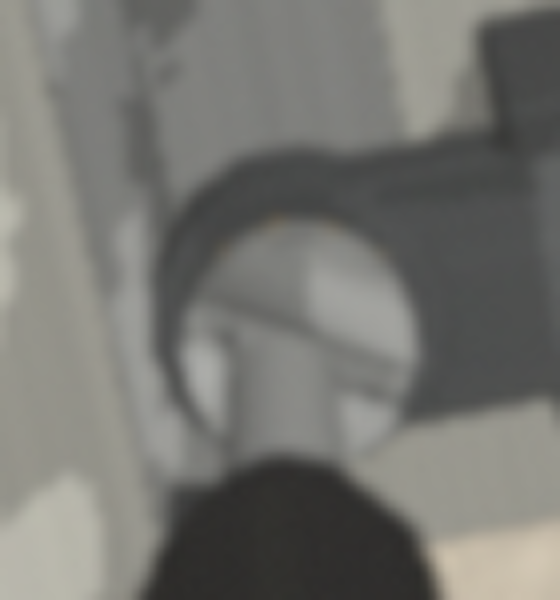

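View pics/w16zz.png

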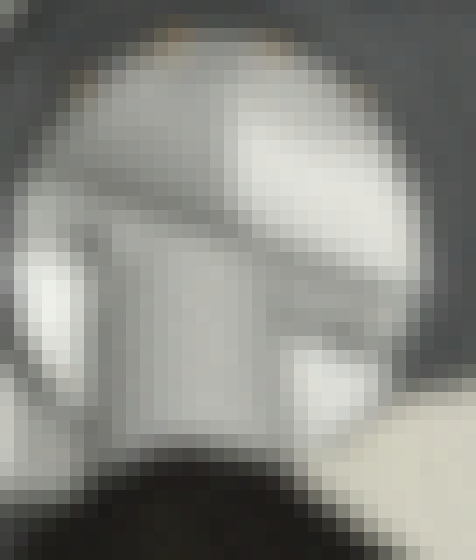

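The slot is at about 25° in the tool frame, which is where the blade is. Inserting gently with a check on the way.

arm_command([
  [[0, 0, 0, 0, 0.0003, 0.004, 10], [0, 0, 0, 0, 0, 0.003, 10], [0, 0, 0, 0, 0, 0.0015, 10], [0, 0, 0, 0, 0, 0, 10]],
])

```text
time: 27.72
ee_pos: [0.4803, 0.0116, 0.2449]
eef_rot: [0.964, -0.104, 0.242, -0.022]
ft_force: [0.5, -1.7, -1.0]
width: 0.0213
```

```bash
python3 rd.py
```

```text
t 27.725 F_tool [0.28 1.69 1.14] T_tool [-0.2921 -0.6932 -0.0654] j7 -0.455 jt7 -0.0502 j2 -0.4 w 0.0213
tip in F [-1.41 -0.63 59.46] psi -11.7 tilt [-0.002 -0.002  1.   ]
```

arm_command([
  [[0, 0, 0.1, 0, 0, 0.001, 10], [0, 0, 0.1, 0, 0, 0, 10], [0, 0, 0.1, 0, 0, 0, 10], [0, 0, 0.1, 0, 0, 0, 10], [0, 0, 0.1, 0, 0, 0, 10], [0, 0, 0.05, 0, 0, 0, 10], [0, 0, 0, 0, 0, 0, 10], [0, 0, 0, 0, 0, 0, 10]],
])

```text
time: 28.72
ee_pos: [0.4806, 0.0117, 0.244]
eef_rot: [0.9, -0.362, 0.226, -0.087]
ft_force: [-1.2, -0.5, -1.6]
width: 0.0209
```

```bash
python3 samp.py 8; python3 rd.py;  python3 - <<'E'
from h import *
c=cam("wrist","w17.png"); crop(c,240,160,310,235,8,"w17z.png")
E
```

```text
Fz [1.86 1.18 0.79 1.27 1.45 1.33 0.65 0.9 ] 
Tz [-0.041 -0.124 -0.066 -0.107 -0.061 -0.123 -0.079 -0.032] mean -0.0792 +- 0.0117 
jt7 [-0.074 -0.066 -0.065 -0.068 -0.07  -0.073 -0.075 -0.076] j7 [-0.9497 -0.9498 -0.95   -0.9501 -0.9502 -0.9503 -0.9503 -0.9504]
F [-1.42  2.04  1.18] T [-1.0402 -0.846  -0.0792] t 29.125 tipF [-1.37 -0.5  58.58]
t 29.125 F_tool [-0.57  2.21  0.9 ] T_tool [-1.0566 -0.8605 -0.0324] j7 -0.95 jt7 -0.0763 j2 -0.392 w 0.021
tip in F [-1.37 -0.5  58.58] psi -43.2 tilt [-2.7e-03 -5.0e-04  1.0e+00]
```

View pics/w17z.png

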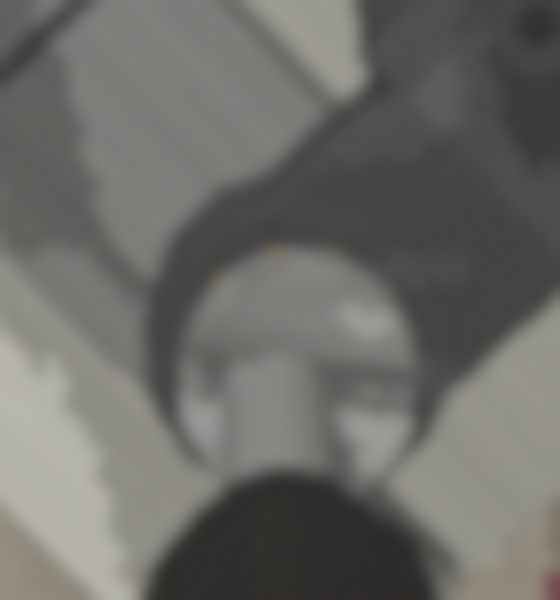

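arm_command([
  [[0, 0, -0.08, 0, 0, 0, 10], [0, 0, -0.08, 0, 0, 0, 10], [0, 0, 0, 0, 0, 0, 10], [0, 0, 0, 0, 0, 0, 10]],
])

```text
time: 29.68
ee_pos: [0.4809, 0.0117, 0.2445]
eef_rot: [0.926, -0.29, 0.233, -0.069]
ft_force: [-0.5, -0.7, -1.6]
width: 0.021
```

```bash
python3 samp.py 8; python3 rd.py
```

```text
Fz [1.06 0.98 1.7  0.16 0.92 0.61 0.28 0.42] 
Tz [-0.044 -0.1   -0.076 -0.056 -0.101 -0.019 -0.058 -0.098] mean -0.0689 +- 0.0099 
jt7 [-0.059 -0.072 -0.072 -0.069 -0.064 -0.061 -0.058 -0.055] j7 [-0.8077 -0.8074 -0.8072 -0.807  -0.8069 -0.8068 -0.8067 -0.8066]
F [-0.52  1.48  0.76] T [-0.8411 -0.6798 -0.0689] t 30.075 tipF [-1.11 -0.55 58.69]
t 30.075 F_tool [-0.32  0.76  0.42] T_tool [-0.8726 -0.6608 -0.0978] j7 -0.807 jt7 -0.0555 j2 -0.394 w 0.0209
tip in F [-1.11 -0.55 58.69] psi -34.0 tilt [-3.e-03 -7.e-04  1.e+00]
```

arm_command([
  [[0, 0, 0.1, 0, 0, 0, 10], [0, 0, 0.1, 0, 0, 0, 10], [0, 0, 0.04, 0, 0, 0, 10], [0, 0, 0, 0, 0, 0, 10], [0, 0, 0, 0, 0, 0, 10], [0, 0, 0, 0, 0, 0, 10], [0, 0, 0, 0, 0, 0, 10], [0, 0, 0, 0, 0, 0, 10], [0, 0, 0, 0, 0, 0, 10]],
])

```text
time: 31.2
ee_pos: [0.4808, 0.0117, 0.2443]
eef_rot: [0.885, -0.398, 0.223, -0.096]
ft_force: [-1.5, -0.2, -1.0]
width: 0.0212
```

```bash
python3 samp.py 8; python3 rd.py
```

```text
Fz [ 0.22  0.27  0.85  0.39 -0.03 -0.25  0.65  1.33] 
Tz [-0.096 -0.093 -0.121 -0.087 -0.108 -0.155 -0.146 -0.059] mean -0.1080 +- 0.0105 
jt7 [-0.08  -0.081 -0.082 -0.082 -0.082 -0.082 -0.082 -0.083] j7 [-1.0225 -1.0225 -1.0225 -1.0225 -1.0225 -1.0225 -1.0225 -1.0225]
F [-1.46  1.8   0.43] T [-1.1522 -0.7669 -0.108 ] t 31.6 tipF [-1.23 -0.51 58.65]
t 31.6 F_tool [-0.68  1.78  1.33] T_tool [-1.1182 -0.7917 -0.0585] j7 -1.023 jt7 -0.0825 j2 -0.392 w 0.0211
tip in F [-1.23 -0.51 58.65] psi -47.8 tilt [-2.9e-03 -1.0e-04  1.0e+00]
```

arm_command([
  [[0, 0, -0.08, 0, 0, 0, 10], [0, 0, 0, 0, 0, -0.006, 10], [0, 0, 0, 0, 0, -0.006, 10], [0, 0, 0, 0, 0, 0, 10], [0, 0, 0, 0, 0, 0, 10], [0, 0, 0, 0, 0, 0, 10]],
])

```text
time: 32.35
ee_pos: [0.4752, 0.0118, 0.2547]
eef_rot: [0.9, -0.362, 0.227, -0.087]
ft_force: [0.4, 1.1, -0.4]
width: 0.021
```

```bash
python3 samp.py 6; python3 rd.py
```

```text
Fz [0.57 0.05 1.68 0.64 0.43 1.19] 
Tz [-0.054 -0.069 -0.044 -0.019 -0.027 -0.035] mean -0.0411 +- 0.0068 
jt7 [-0.045 -0.043 -0.042 -0.041 -0.041 -0.04 ] j7 [-0.9474 -0.9474 -0.9474 -0.9473 -0.9473 -0.9473]
F [-0.17  0.39  0.76] T [-0.5367 -0.4607 -0.0411] t 32.65 tipF [-1.27 -0.48 70.59]
t 32.65 F_tool [0.11 1.19 1.19] T_tool [-0.5051 -0.4742 -0.0349] j7 -0.947 jt7 -0.0404 j2 -0.413 w 0.021
tip in F [-1.27 -0.48 70.59] psi -43.2 tilt [-2.8e-03 -4.0e-04  1.0e+00]
```

The zero repeats at −0.040, and the settled load reading is −0.0825. Subtracting 12 mN·m of friction leaves a foot force of about 7 N, so it drags without being jammed. Now the driver goes back to the stand.

```bash
python3 - <<'E'
from fx import *
s,p,R=st()
p0=p-R[:,2]*.024
yaw=np.arctan2(2*(.99*-.142),.99**2-.142**2); print(yaw)
plan([.4423,-.2694,.195],Rdown(yaw),9,10,p0=p0)
E
```

```text
-0.284925330807153
[[-0.0268, -0.048, -0.0523, 0.017, 0.0269, 0.007, 10], [-0.0268, -0.048, -0.0523, 0.0159, 0.0276, 0.007, 10], [-0.0268, -0.048, -0.0523, 0.0148, 0.0282, 0.007, 10], [-0.0268, -0.048, -0.0523, 0.0136, 0.0288, 0.0071, 10], [-0.0268, -0.048, -0.0523, 0.0124, 0.0293, 0.0072, 10], [-0.0268, -0.048, -0.0523, 0.0113, 0.0297, 0.0075, 10], [-0.0268, -0.048, -0.0523, 0.0101, 0.0301, 0.0077, 10], [-0.0268, -0.048, -0.0523, 0.0089, 0.0303, 0.0081, 10], [-0.0268, -0.048, -0.0523, 0.0077, 0.0305, 0.0085, 10]]
per-row 32.62096942666206 mm 4.348086750078499 deg
```

arm_command([
  [[0, 0, 0, 0, 0, -0.012, 10], [0, 0, 0, 0, 0, -0.012, 10], [-0.0268, -0.048, -0.0523, 0.017, 0.0269, 0.007, 10], [-0.0268, -0.048, -0.0523, 0.0159, 0.0276, 0.007, 10], [-0.0268, -0.048, -0.0523, 0.0148, 0.0282, 0.007, 10], [-0.0268, -0.048, -0.0523, 0.0136, 0.0288, 0.007, 10], [-0.0268, -0.048, -0.0523, 0.0124, 0.0293, 0.0072, 10], [-0.0268, -0.048, -0.0523, 0.0113, 0.0297, 0.0075, 10], [-0.0268, -0.048, -0.0523, 0.01, 0.03, 0.0077, 10], [-0.0268, -0.048, -0.0523, 0.009, 0.0303, 0.008, 10], [-0.0268, -0.048, -0.0523, 0.0077, 0.0305, 0.0085, 10], [0, 0, 0, 0, 0, 0, 10]],
])

```text
time: 34.15
ee_pos: [0.4423, -0.271, 0.1952]
eef_rot: [0.99, -0.143, -0.0, 0.0]
ft_force: [-0.2, 0.2, -0.1]
width: 0.0212
```

```bash
python3 - <<'E'
from h import *
s,p,R=st(); print(s["time"],p); w,d=rel(Rdown(-.285),[.4423,-.2694,.15]); print(w.round(4),(d*1e3).round(2))
c=cam("wrist","w20.png"); crop(c,230,150,330,250,7,"w20c.png"); print(proj(c,[[.4423,-.2694,.052]]),proj(c,[p+R@[0,0,.084]]))
E
```

```text
34.15 [ 0.44231022 -0.27097228  0.19522952]
[ 0.0009  0.0008 -0.0013] [-0.42 -1.55 45.23]
[[276.88805477 184.85525402]] [[277.09951366 206.49942857]]
```

View pics/w20c.png

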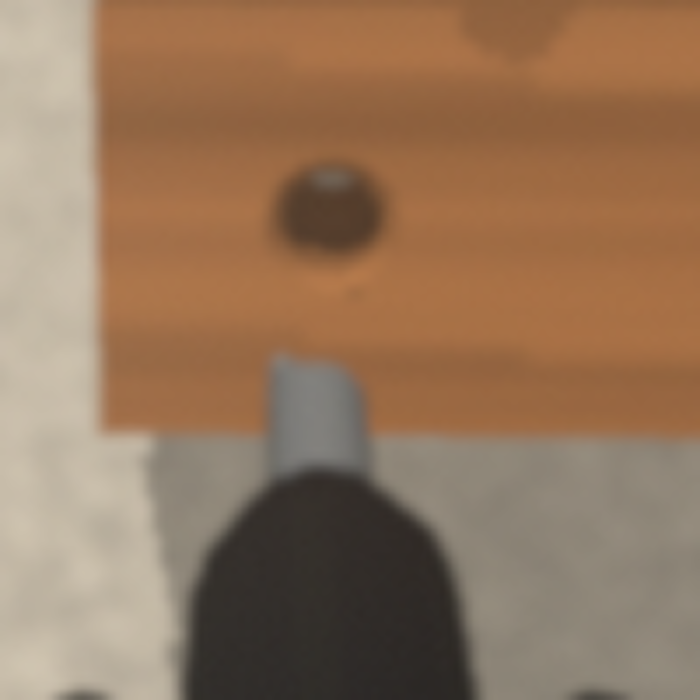

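```bash
python3 - <<'E'
from w1cam import *
cn=c
# now
H=onz(c,277.3,180.2,.052); print("now",H, "tool", (R.T@(H-p)*1e3).round(2))
R3=Rdown(-.285); p3=np.array([.44274,-.26972,.25702]); w=wcam(p3,R3); H=onz(w,277,167.6,.052); print("w3",H,"tool",(R3.T@(H-p3)*1e3).round(2))
I=cv2.imread("pics/w3.png"); a=I[150:185,260:295]
for n,box in (("w3",(262,155,292,180)),("w20",(262,165,292,195))):
    I=cv2.imread(f"pics/{n}.png")[box[1]:box[3],box[0]:box[2]].astype(int); m=(I[...,2]<115).astype(np.uint8); k,l,S,ce=cv2.connectedComponentsWithStats(m); i=1+np.argmax(S[1:,4]); print(n,S[i],ce[i]+np.array(box[:2]))
for n in ("w3","w4","w16","w20"):
    I=cv2.imread(f"pics/{n}.png"); print(n,[int(x) for x in cv2.cvtColor(I,cv2.COLOR_BGR2GRAY)[207,264:294]])
E
```

```text
now [ 0.44433573 -0.26419262  0.052     ] tool [ 6.0000e-02 -5.7900e+00  1.4356e+02]
w3 [ 0.4437045  -0.26508684  0.052     ] tool [ -0.38  -4.72 205.02]
w3 [  9   8  12  10 103] [276.31067961 167.76699029]
w20 [  8  10  15  11 136] [276.72794118 179.88970588]
w3 [132, 131, 130, 130, 130, 127, 118, 111, 113, 119, 122, 124, 125, 125, 125, 122, 119, 114, 109, 106, 116, 129, 134, 135, 136, 136, 135, 134, 132, 130]
w4 [171, 171, 171, 171, 171, 163, 140, 108, 94, 92, 94, 93, 95, 97, 103, 110, 119, 128, 135, 137, 125, 102, 90, 89, 89, 89, 90, 91, 93, 96]
w16 [160, 169, 166, 150, 126, 109, 112, 119, 125, 130, 134, 136, 138, 137, 136, 133, 128, 122, 120, 122, 123, 122, 123, 124, 128, 133, 128, 107, 88, 81]
w20 [118, 117, 116, 114, 111, 113, 118, 123, 125, 127, 128, 127, 127, 125, 120, 115, 109, 105, 107, 113, 117, 116, 116, 116, 116, 116, 115, 116, 116, 116]
```

arm_command([
  [[0, 0, 0, 0.001, -0.0015, 0.03, 10], [0, 0, 0, 0, 0, 0.02, 10], [0, 0, 0, 0, 0, 0.01, 10], [0, 0, 0, 0, 0, 0.01, 10]],
])

```text
time: 34.75
ee_pos: [0.4445, -0.2678, 0.1258]
eef_rot: [0.99, -0.142, 0.001, -0.0]
ft_force: [0.2, -0.2, -1.5]
width: 0.0214
```

```bash
python3 - <<'E'
from h import *
s,p,R=st(); print(s["time"],p,s["ft_force"]); w,d=rel(Rdown(-.285),[.4437,-.2698,.0865]); print(w.round(4),(d*1e3).round(2))
c=cam("wrist","w21.png"); crop(c,230,150,330,250,7,"w21c.png")
E
```

```text
34.75 [ 0.4444963  -0.26781249  0.12579528] [ 0.17987101 -0.21855253 -1.48520815]
[-0.0008 -0.0021  0.0008] [-0.29  2.16 39.29]
```

View pics/w21c.png

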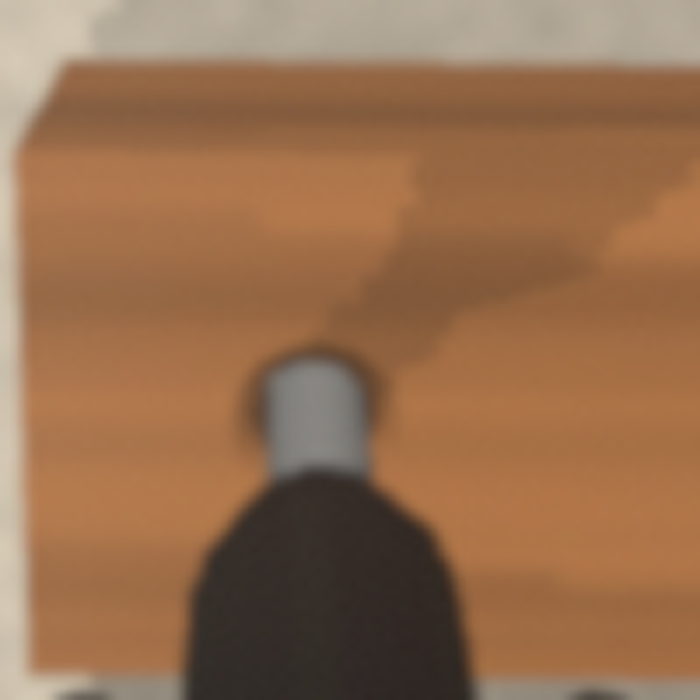

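arm_command([
  [[0, 0, 0, 0, 0.0015, 0.01, 10], [0, 0, 0, 0, 0, 0.015, 10], [0, 0, 0, 0, 0, 0.01, 10], [0, 0, 0, 0, 0, 0.003, 10], [0, 0, 0, 0, 0, 0, 10]],
])

```text
time: 35.42
ee_pos: [0.4435, -0.2696, 0.0872]
eef_rot: [0.99, -0.142, 0.0, -0.0]
ft_force: [0.5, -0.0, 0.7]
width: 0.0209
```

```bash
python3 - <<'E'
from h import *
s,p,R=st(); print(s["time"],p,s["ft_force"]); 
E
```

```text
35.425 [ 0.4434845  -0.26958243  0.08717432] [ 0.48817171 -0.04457769  0.73713941]
```

arm_command([
  [[0, 0, 0, 0, 0, 0.001, 10], [0, 0, 0, 0, 0, 0.0005, 10], [0, 0, 0, 0, 0, 0, 10]],
])

```text
time: 35.8
ee_pos: [0.4437, -0.2696, 0.086]
eef_rot: [0.99, -0.142, 0.001, -0.0]
ft_force: [0.7, -0.3, -0.5]
width: 0.0215
```

```bash
python3 - <<'E'
from h import *
s,p,R=st(); print(s["time"],p,s["ft_force"]); 
E
```

```text
35.8 [ 0.44373551 -0.2696333   0.08601949] [ 0.72252945 -0.30915421 -0.54726542]
```

arm_command([
  [[0, 0, 0, 0, 0, 0.001, 10], [0, 0, 0, 0, 0, 0.0005, 10], [0, 0, 0, 0, 0, 0, 10], [0, 0, 0, 0, 0, 0, 50], [0, 0, 0, 0, 0, 0, 50], [0, 0, 0, 0, 0, -0.02, 50], [0, 0, 0, 0, 0, -0.04, 50], [0, 0, 0, 0, 0, -0.05, 50]],
])

```text
time: 36.8
ee_pos: [0.4428, -0.2693, 0.1947]
eef_rot: [0.99, -0.142, -0.001, -0.0]
ft_force: [0.6, -0.5, 0.1]
width: 0.0433
```

```bash
python3 - <<'E'
from h import *
s,p,R=st(); print(s["time"],p,s["ft_force"],s["width"]); 
c=cam("wrist","w22.png"); crop(c,220,120,340,240,5,"w22c.png")
c=cam("scene","s22.png"); crop(c,155,150,220,220,8,"s22c.png")
E
```

```text
36.8 [ 0.44275573 -0.26925431  0.19465906] [ 0.63208202 -0.52385882  0.06908266] 0.04325820693932383
```

View pics/s22c.png

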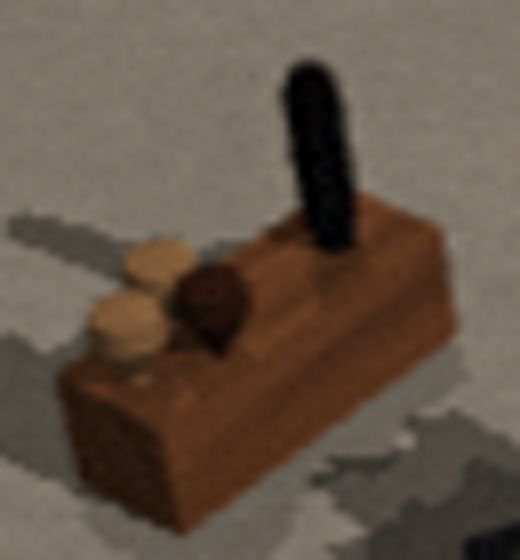

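View pics/w22c.png

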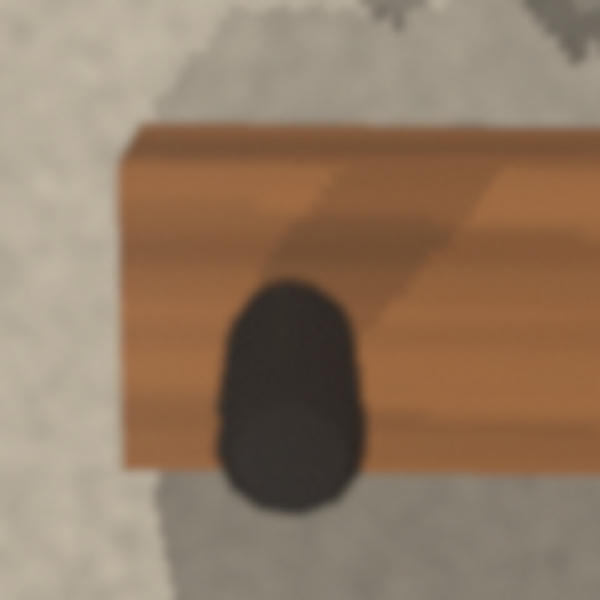

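The driver is seated as before: its handle stands at (320,150) in the scene crop, and the wrist view shows it upright in the hole. Next I'll hook the post from the screw side with closed fingers.

```bash
python3 - <<'E'
from fx import *
print(F([-.0005,.030,.12]))
plan(F([-.0005,.030,.12]),toolR(0),8,0)
E
```

```text
[0.49254618 0.0419058  0.22471898]
[[0.0085, 0.0597, -0.0335, -0.0053, -0.0392, -0.0032, 0], [0.0085, 0.0597, -0.0335, -0.0038, -0.0394, -0.0032, 0], [0.0085, 0.0597, -0.0335, -0.0023, -0.0395, -0.003, 0], [0.0085, 0.0597, -0.0335, -0.0008, -0.0396, -0.0028, 0], [0.0085, 0.0597, -0.0335, 0.0007, -0.0396, -0.0024, 0], [0.0085, 0.0597, -0.0335, 0.0021, -0.0396, -0.002, 0], [0.0085, 0.0597, -0.0335, 0.0036, -0.0395, -0.0015, 0], [0.0085, 0.0597, -0.0335, 0.0049, -0.0393, -0.0009, 0]]
per-row 39.66667124452824 mm 3.953140293286965 deg
```

arm_command([
  [[0.0085, 0.06, -0.0335, -0.0053, -0.039, -0.003, 0], [0.0085, 0.06, -0.0335, -0.004, -0.0394, -0.003, 0], [0.0085, 0.06, -0.0335, -0.0023, -0.0395, -0.003, 0], [0.0085, 0.06, -0.0335, -0.001, -0.0396, -0.003, 0], [0.0085, 0.06, -0.0335, 0.001, -0.0396, -0.0024, 0], [0.0085, 0.06, -0.0335, 0.002, -0.0396, -0.002, 0], [0.0085, 0.0597, -0.0335, 0.0036, -0.0395, -0.0015, 0], [0.0085, 0.0597, -0.0335, 0.005, -0.0393, -0.001, 0], [0, 0, 0, 0, 0, 0, 0]],
])

```text
time: 38.02
ee_pos: [0.4898, 0.0455, 0.2193]
eef_rot: [0.971, -0.003, 0.239, 0.0]
ft_force: [0.0, -0.7, -0.6]
width: 0.0002
```

```bash
cat > rb.py <<'E'
from fx import *
s,p,R=st(); print("t",s["time"],"F_fix",(Rf.T@s["ft_force"]).round(2),"w",round(s["width"],4)); print("tips in F",(inF(p+R@[0,0,.008])*1e3).round(2),"psi",np.degrees(np.arctan2(R[:,0]@Rf[:,1],R[:,0]@Rf[:,0])).round(1),"tilt",(R.T@-Rf[:,2]).round(4))
E
python3 rb.py; python3 - <<'E'
from fx import *
w,d=rel(toolR(0),F([-.0005,.030,.10])); print(w.round(4),(d*1e3).round(2))
c=cam("wrist","w23.png"); print(proj(c,[F([0,.05,.046]),F([0,.05,.016]),F([0,0,.064]),F([-.0005,.03,.022])]))
E
```

```text
t 38.025 F_fix [-0.25 -0.68 -0.58] w 0.0002
tips in F [ -5.58  33.6  108.56] psi 0.2 tilt [0.0053 0.0032 1.    ]
[-0.0032  0.0053  0.0034] [ 5.11  3.64 16.52]
[[285.89422427 189.68941229]
 [285.31620702 179.80848249]
 [285.63528286 267.03960119]
 [284.55077464 206.98658684]]
```

View pics/w23.png

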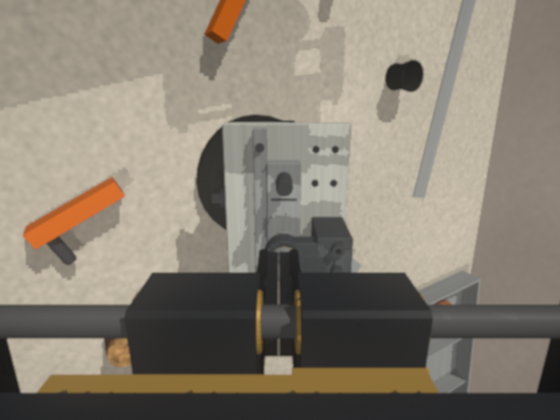

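```bash
python3 - <<'E'
from h import *
I=cv2.imread("pics/w23.png"); a=np.clip((I[150:250,240:340].astype(float)-20)*1.5,0,255).astype(np.uint8); cv2.imwrite("pics/w23c.png",cv2.resize(a,None,fx=6,fy=6,interpolation=cv2.INTER_CUBIC))
E
```

```text
(no output)
```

View pics/w23c.png

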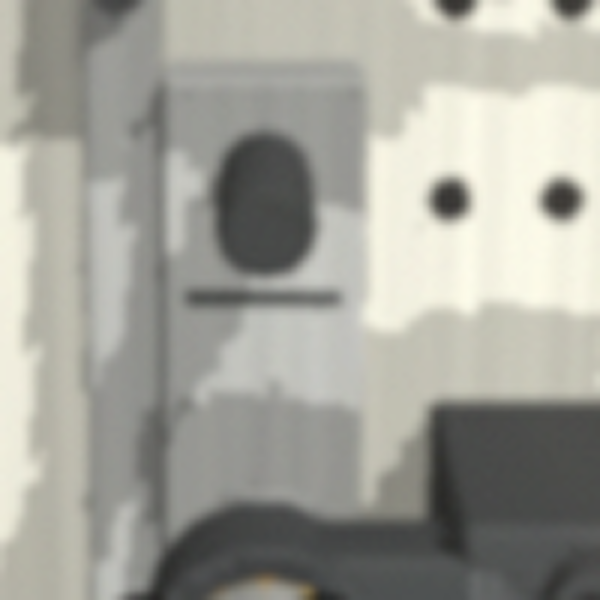

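The post's top is at (284,188), within 1–1.5 mm of prediction, so the block offset is about 0. Moving in behind the post.

arm_command([
  [[-0.003, 0.005, 0.003, 0.0045, 0.0036, 0, 0], [0, 0, 0, 0, 0, 0.02, 0], [0, 0, 0, 0, 0, 0.015, 0], [0, 0, 0, 0, 0, 0, 0]],
])

```text
time: 38.58
ee_pos: [0.5105, 0.0384, 0.1898]
eef_rot: [0.971, -0.008, 0.24, 0.002]
ft_force: [-0.4, -0.5, 1.1]
width: 0.0005
```

```bash
python3 rb.py
```

```text
t 38.575 F_fix [ 0.16 -0.46  1.18] w 0.0005
tips in F [-1.06 26.68 72.68] psi -0.3 tilt [ 0.0031 -0.0023  1.    ]
```

arm_command([
  [[0.002, 0.003, 0, 0, -0.0033, 0.005, 0], [0, 0, 0, 0, 0, 0.012, 0], [0, 0, 0, 0, 0, 0.012, 0], [0, 0, 0, 0, 0, 0, 0]],
])

```text
time: 39.08
ee_pos: [0.5242, 0.0422, 0.1642]
eef_rot: [0.97, -0.007, 0.242, 0.001]
ft_force: [0.0, -0.4, -0.0]
width: 0.0002
```

```bash
python3 rb.py; python3 - <<'E'
from fx import *
c=cam("scene"); crop(c,235,150,325,225,8,"s24c.png")
c=cam("wrist"); crop(c,230,150,340,260,5,"w24c.png")
E
```

```text
t 39.075 F_fix [ 0.01 -0.35 -0.06] w 0.0002
tips in F [-0.99 30.66 43.73] psi -0.2 tilt [-4.e-04  2.e-04  1.e+00]
```

View pics/s24c.png

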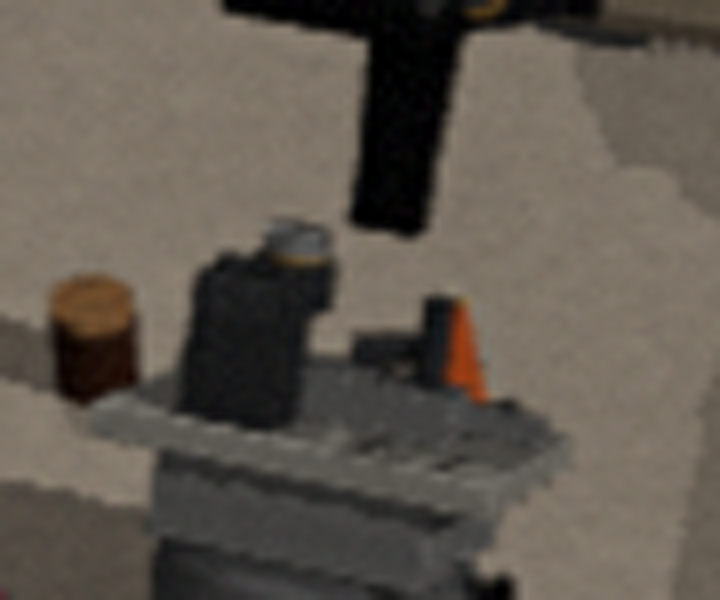

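View pics/w24c.png

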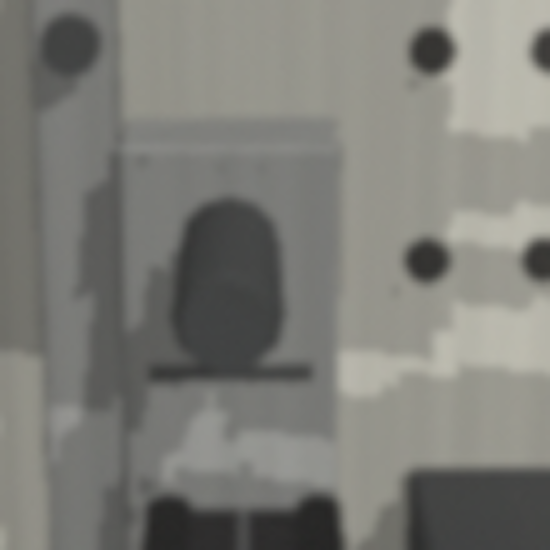

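arm_command([
  [[0, 0, 0, -0.0015, 0, 0.006, 0], [0, 0, 0, 0, 0, 0.007, 0], [0, 0, 0, 0, 0, 0.006, 0], [0, 0, 0, 0, 0, 0, 0]],
])

```text
time: 39.67
ee_pos: [0.532, 0.0423, 0.1475]
eef_rot: [0.97, -0.007, 0.243, 0.001]
ft_force: [-0.9, -0.2, -0.3]
width: 0.0003
```

```bash
python3 rb.py
```

```text
t 39.675 F_fix [-0.96 -0.22  0.12] w 0.0003
tips in F [-1.92 30.79 25.25] psi -0.2 tilt [-1.5e-03  5.0e-04  1.0e+00]
```

arm_command([
  [[0, 0, 0, 0, -0.002, 0, 0], [0, 0, 0, 0, -0.002, 0, 0], [0, 0, 0, 0, -0.002, 0, 0]],
])

```text
time: 40.05
ee_pos: [0.5323, 0.0486, 0.1484]
eef_rot: [0.97, -0.007, 0.243, 0.0]
ft_force: [-0.2, -0.1, 0.8]
width: 0.0003
```

```bash
python3 rb.py
```

```text
t 40.05 F_fix [ 0.18 -0.13  0.85] w 0.0003
tips in F [-1.25 37.15 25.96] psi -0.2 tilt [-2.9e-03  9.0e-04  1.0e+00]
```

arm_command([
  [[0, 0, 0, 0, -0.002, 0, 0], [0, 0, 0, 0, -0.002, 0, 0]],
])

```text
time: 40.3
ee_pos: [0.5324, 0.0525, 0.1483]
eef_rot: [0.97, -0.007, 0.243, 0.0]
ft_force: [0.1, 0.3, -0.1]
width: 0.0007
```

```bash
python3 rb.py
```

```text
t 40.3 F_fix [ 0.06  0.34 -0.12] w 0.0007
tips in F [-1.33 41.06 25.85] psi -0.2 tilt [-2.7e-03  8.0e-04  1.0e+00]
```

arm_command([
  [[0, 0, 0, 0, -0.0015, 0, 0], [0, 0, 0, 0, -0.0015, 0, 0]],
])

```text
time: 40.55
ee_pos: [0.5324, 0.0555, 0.1482]
eef_rot: [0.97, -0.007, 0.243, 0.0]
ft_force: [1.1, 0.2, 0.5]
width: 0.0004
```

```bash
python3 rb.py; python3 - <<'E'
from fx import *
c=cam("wrist","w25.png"); crop(c,230,150,340,260,5,"w25c.png")
c=cam("scene"); crop(c,260,170,315,220,11,"s25c.png")
E
```

```text
t 40.55 F_fix [ 1.19  0.26 -0.11] w 0.0004
tips in F [-1.39 44.   25.81] psi -0.2 tilt [-2.5e-03  8.0e-04  1.0e+00]
```

View pics/w25c.png

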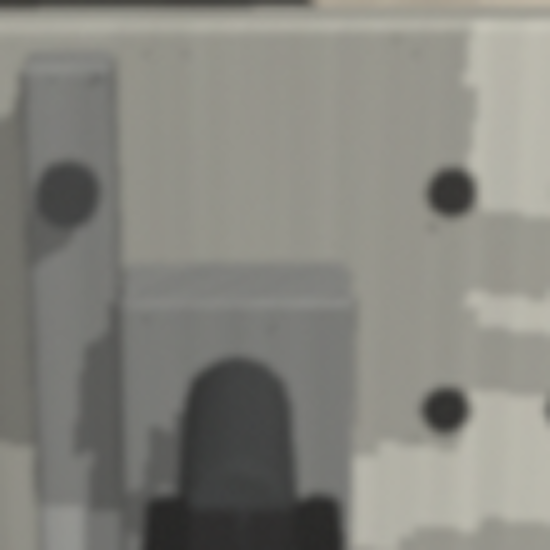

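View pics/s25c.png

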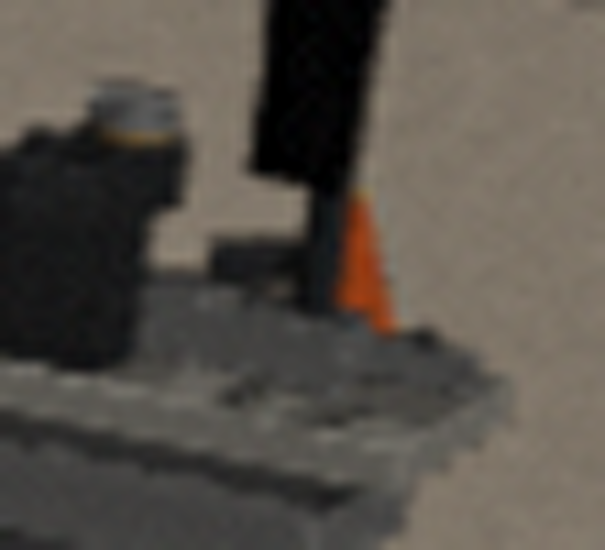

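```bash
python3 - <<'E'
from fx import *
c=cam("scene"); s,p,R=st()
f=lambda X:((proj(c,X)-[260,170])*11).round(0)
print("tip",f([p+R@[0,0,.008]]),"post top/base",f([F([-.001,.05,.046]),F([-.001,.05,.016])]),"head",f([F([-.001,0,.063])]), "plate corner", f([F([-.048,.092,0]),F([.052,.092,0])]))
w=cam("wrist"); print(((proj(w,[F([-.001,.05,.046]),F([-.001,.05,.016]),p+R@[0,0,.008]])-[230,150])*5).round(0))
E
```

```text
tip [[278. 279.]] post top/base [[314. 202.]
 [295. 324.]] head [[128.  92.]] plate corner [[504. 393.]
 [389. 465.]]
[[239. 517.]
 [238. 405.]
 [235. 490.]]
```

No contact at y = 44, and the scene crop shows the finger ends (300,180) just at the height of the post's top. So the fingertips sit about 25 mm higher than tips_ahead implies. I'll back off, go lower and check.

arm_command([
  [[0, 0, 0, 0, 0.007, 0, 0], [0, 0, 0, 0, 0.007, 0, 0], [0, 0, 0, 0, 0, 0, 0], [0, 0, 0, 0, 0, 0.007, 0], [0, 0, 0, 0, 0, 0.006, 0], [0, 0, 0, 0, 0, 0, 0]],
])

```text
time: 41.5
ee_pos: [0.5381, 0.0413, 0.1358]
eef_rot: [0.97, -0.007, 0.243, 0.001]
ft_force: [-0.3, -0.1, -0.0]
width: 0.0001
```

```bash
python3 rb.py; python3 - <<'E'
from fx import *
c=cam("scene"); crop(c,255,160,315,220,10,"s26c.png")
c=cam("wrist"); crop(c,230,150,340,260,5,"w26c.png")
E
```

```text
t 41.5 F_fix [-0.29 -0.11  0.15] w 0.0001
tips in F [-2.02 29.93 12.12] psi -0.2 tilt [-1.2e-03  5.0e-04  1.0e+00]
```

View pics/s26c.png

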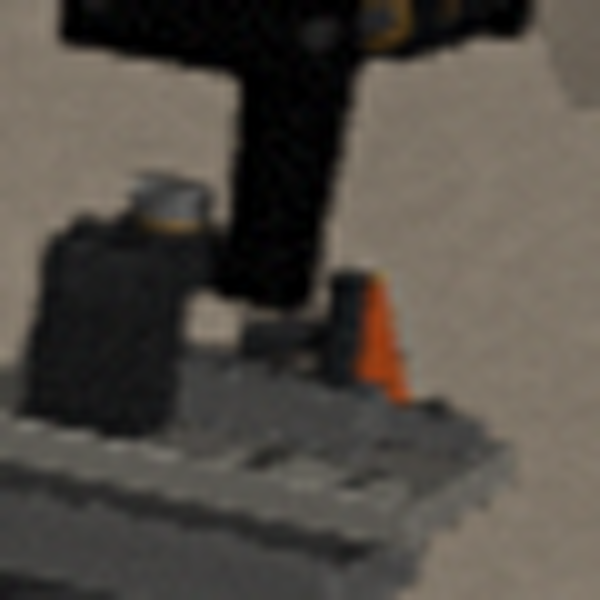

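View pics/w26c.png

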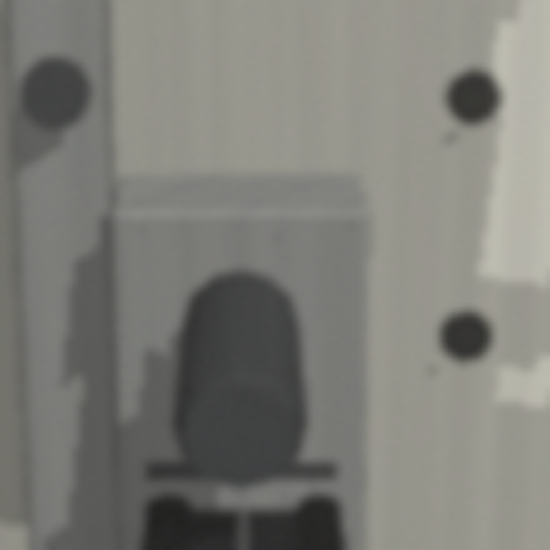

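Now the finger bottom (265,300) is below the post's top (350,270), and the body is well above the screw head. Going 9 mm lower, then moving to contact.

arm_command([
  [[0, 0, 0, 0, 0, 0.005, 0], [0, 0, 0, 0, 0, 0.004, 0], [0, 0, 0, 0, 0, 0, 0], [0, 0, 0, 0, -0.002, 0, 0], [0, 0, 0, 0, -0.002, 0, 0]],
])

```text
time: 42.22
ee_pos: [0.5426, 0.0455, 0.1289]
eef_rot: [0.97, -0.007, 0.243, 0.0]
ft_force: [0.5, -0.4, -0.0]
width: 0.0004
```

```bash
python3 rb.py
```

```text
t 42.225 F_fix [ 0.46 -0.41 -0.25] w 0.0004
tips in F [-1.25 34.11  3.91] psi -0.2 tilt [-2.8e-03  8.0e-04  1.0e+00]
```

arm_command([
  [[0, 0, 0, 0, -0.0015, 0, 0], [0, 0, 0, 0, -0.0015, 0, 0]],
])

```text
time: 42.48
ee_pos: [0.5427, 0.0481, 0.1288]
eef_rot: [0.97, -0.007, 0.243, 0.001]
ft_force: [0.5, -5.4, 1.8]
width: 0.0002
```

```bash
python3 rb.py
```

```text
t 42.475 F_fix [ 1.3  -5.39  1.3 ] w 0.0002
tips in F [-1.31 36.72  3.85] psi -0.2 tilt [-2.6e-03  4.0e-04  1.0e+00]
```

Contact is felt with −5.4 N along the fence. Pulling on.

arm_command([
  [[0, 0, 0, 0, -0.002, 0, 0], [0, 0, 0, 0, -0.002, 0, 0]],
])

```text
time: 42.72
ee_pos: [0.5425, 0.0492, 0.1287]
eef_rot: [0.97, -0.009, 0.243, 0.002]
ft_force: [-3.0, -14.7, 5.7]
width: 0.0004
```

```bash
python3 rb.py
```

```text
t 42.725 F_fix [  0.18 -14.73   6.39] w 0.0004
tips in F [-1.49 37.82  3.81] psi -0.4 tilt [-0.0016 -0.003   1.    ]
```

arm_command([
  [[0, 0, 0, 0, -0.003, 0, 0], [0, 0, 0, 0, -0.003, 0, 0], [0, 0, 0, 0, -0.003, 0, 0]],
])

```text
time: 43.1
ee_pos: [0.5425, 0.0575, 0.1286]
eef_rot: [0.97, -0.009, 0.242, 0.002]
ft_force: [-4.6, -14.7, 6.5]
width: 0.0007
```

```bash
python3 rb.py
```

```text
t 43.1 F_fix [ -0.91 -14.72   7.85] w 0.0007
tips in F [-1.64 46.12  3.78] psi -0.4 tilt [-0.001  -0.0039  1.    ]
```

The drag is steady at 14.7 N, part of it from my own downward rub on the post (7.8 N). I'll ease that while continuing.

arm_command([
  [[0, 0, 0, 0, -0.003, -0.0003, 0], [0, 0, 0, 0, -0.003, -0.0003, 0], [0, 0, 0, 0, -0.003, -0.0002, 0]],
])

```text
time: 43.48
ee_pos: [0.5422, 0.068, 0.1288]
eef_rot: [0.97, -0.008, 0.242, 0.002]
ft_force: [3.7, -7.9, -3.1]
width: 0.0008
```

```bash
python3 rb.py
```

```text
t 43.475 F_fix [ 1.84 -7.87 -4.53] w 0.0008
tips in F [-1.94 56.63  4.13] psi -0.3 tilt [-0.001  -0.0021  1.    ]
```

arm_command([
  [[0, 0, 0, 0, -0.003, 0, 0], [0, 0, 0, 0, -0.003, 0, 0], [0, 0, 0, 0, -0.003, 0, 0]],
])

```text
time: 43.85
ee_pos: [0.5423, 0.0777, 0.1288]
eef_rot: [0.97, -0.008, 0.242, 0.001]
ft_force: [0.3, -4.4, -1.7]
width: 0.0005
```

```bash
python3 rb.py;  python3 - <<'E'
from fx import *
c=cam("scene"); crop(c,255,160,325,220,9,"s27c.png")
E
```

```text
t 43.85 F_fix [-0.55 -4.44 -1.67] w 0.0005
tips in F [-1.93 66.35  4.15] psi -0.3 tilt [-0.001  -0.0013  1.    ]
```

View pics/s27c.png

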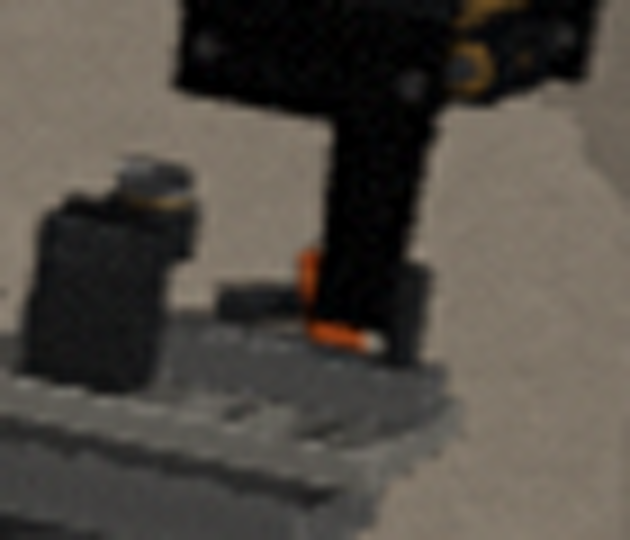

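arm_command([
  [[0, 0, 0, 0, -0.003, 0.0002, 0], [0, 0, 0, 0, -0.003, 0, 0], [0, 0, 0, 0, -0.002, 0, 0], [0, 0, 0, 0, 0, 0, 0]],
])

```text
time: 44.4
ee_pos: [0.543, 0.0878, 0.1296]
eef_rot: [0.97, -0.007, 0.243, 0.0]
ft_force: [0.5, 1.0, 0.1]
width: 0.0003
```

```bash
python3 rb.py;  python3 - <<'E'
from fx import *
c=cam("top","t28.png"); crop(c,235,190,335,265,8,"t28c.png")
E
```

```text
t 44.4 F_fix [ 0.42  1.   -0.15] w 0.0003
tips in F [-1.   76.42  4.53] psi -0.2 tilt [-0.003   0.0013  1.    ]
```

View pics/t28c.png

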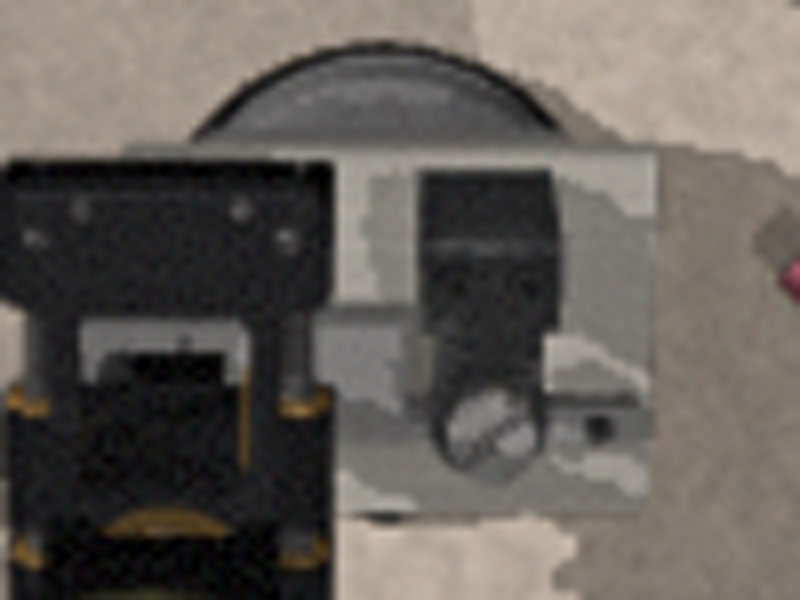

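The drag is gone (0 N) after about 39 mm. I'll back off the post, rise and look.

arm_command([
  [[0, 0, 0, 0, 0.004, 0, 0], [0, 0, 0, 0, 0, -0.01, 0], [0, 0, 0, 0, 0, -0.03, 0], [0, 0, 0, 0, 0, -0.04, 0], [0, 0, 0, 0, 0, -0.05, 0], [0, 0, 0, -0.01, 0.03, -0.03, 0], [0, 0, 0, -0.03, 0.03, -0.02, 0], [0, 0, 0, -0.03, 0.03, 0, 0], [0, 0, 0, 0, 0, 0, 0]],
])

```text
time: 45.58
ee_pos: [0.4368, 0.0146, 0.2488]
eef_rot: [0.972, -0.011, 0.234, 0.002]
ft_force: [-0.2, -0.3, -0.1]
width: 0.0004
```

```bash
python3 rb.py;  python3 - <<'E'
from fx import *
c=cam("top","t29.png"); crop(c,235,190,335,265,8,"t29c.png")
c=cam("wrist","w29.png"); c=cam("scene","s29.png"); crop(c,235,150,325,225,8,"s29c.png")
E
```

```text
t 45.575 F_fix [-0.24 -0.3   0.02] w 0.0004
tips in F [-38.24   2.07 159.31] psi -0.6 tilt [ 0.0168 -0.0045  0.9998]
```

View pics/w29.png

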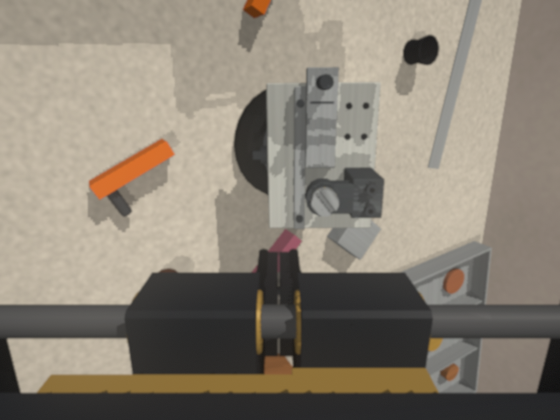

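View pics/t29c.png

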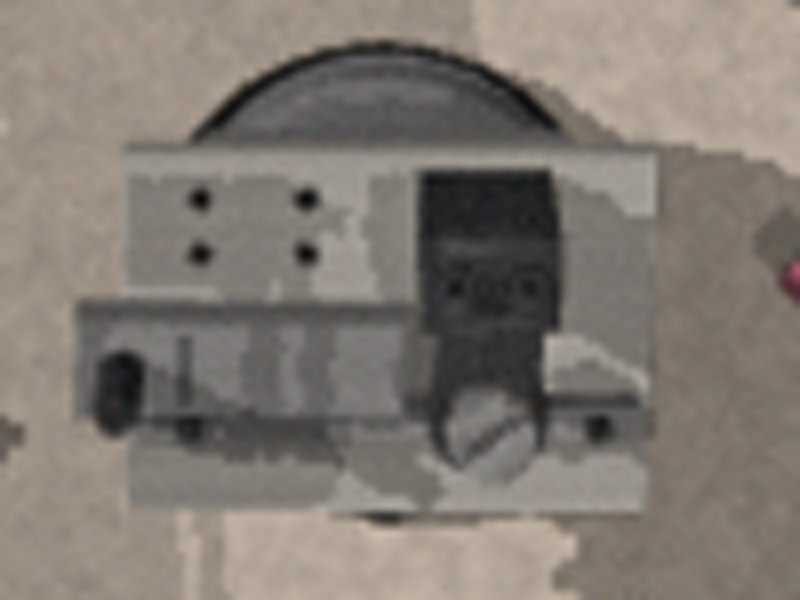

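View pics/s29c.png

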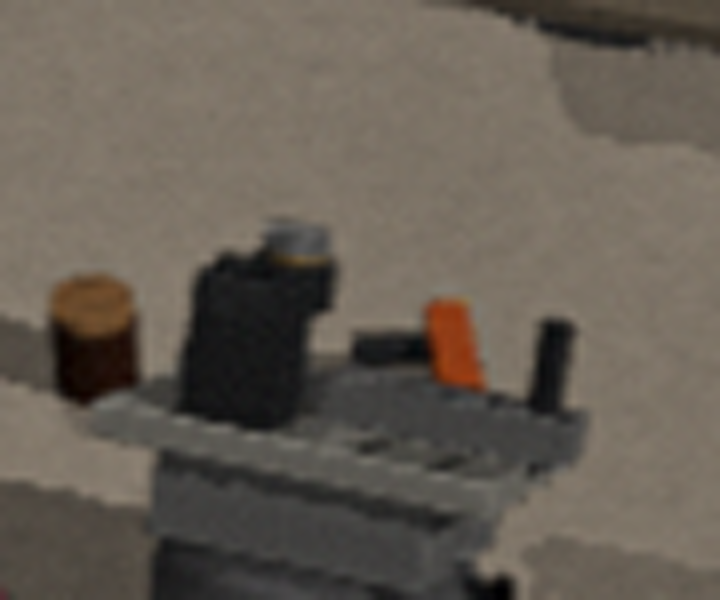

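The block lies flat against the fence with its near end at about y = 20 mm (top crop (405,360)), 10 mm clear of the foot. Nothing touches the robot and the bystanders look unmoved, so I'm handing in.

```bash
python3 - <<'E'
import cv2,numpy as np
a=cv2.imread("pics/top0.png");b=cv2.imread("pics/t29.png");d=cv2.absdiff(a,b).max(2)
for n,(u,v) in dict(bench=(341,179),cork=(350,295),stone=(128,245),bottle=(166,177),graver=(170,308),blank=(390,187),loupe=(235,138),stand=(425,262)).items(): print(n,int((d[v-14:v+14,u-14:u+14]>45).sum()))
from bench import close_job; print(close_job())
E
```

```text
bench 0
cork 0
stone 0
bottle 0
graver 0
blank 0
loupe 0
stand 0
the job is handed in; nothing more can be done
None
```

I set the stop screw with the driver, returned the driver to its hole, and pulled the block clear along the fence. I handed the job in at about 46 s of the 72 s allowed.

- **Setting:** I turned the screw about 0.7 turn clockwise. The settled turning torque, measured against the zero with the blade lifted out, was about 42 mN·m. Taking off the 12 mN·m of friction leaves a foot force of about 7 N. The noisier wrist torque sensor suggested nearer 12 N.
- **Proof:** The block dragged with up to 14.7 N. Some of that was my fingers rubbing down on the post (about 8 N). Taking that off leaves about 7 N of foot force, which agrees with the setting. The drag fell to zero as the block came clear.
- **Final pictures:** The block lies flat against the fence, about 10 mm clear of the foot, with some 12 mm overhanging the plate's +y end. At least 2 mm of overhang was unavoidable. The driver stands in its hole as it did at the start. Before/after top views show no change at the bystanders.

Three things did not go cleanly:
- **Missed slot:** One re-insertion missed the slot, and the blade rode on the screw head with about 24 N while turning about 17°. I lifted off and re-seated it. The slot had barely moved, but the driver tilted slightly in the grip, and I allowed for that when putting it back.
- **Fingertips:** They appeared about 25 mm shorter than the given `tips_ahead`, so my first try at the post passed above it without touching.
- **Lift on the post:** During the pull I briefly lifted on the post by up to about 4.5 N while easing that rub.

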